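Strip a toy's sound module onto its test stations

TASK

This sound module out of a talking toy has come back for checking. Take it apart from the top down, one part at a time: the speaker into the round cup of the sound tester, the circuit board into the nest of the test bed, the battery holder into the bay of the charger and the empty bottom shell into the shell jig, each set down level, right side up and square in its place, and not dropped. Leave the bottle and the screw pot where they stand.

Things in the scene. Friction and masses are not known exactly. Their poses are not given: they have to be found in the camera images.
- speaker_mid (a point): Small round loudspeaker, the top part of the stack, lying cone up: a 40 mm steel rim, the uppermost 9 mm of its 22 mm height, which is where to grip it; below it a cone-shaped basket narrows to a magnet 28 mm across and 9 mm high, on which it stands. This point is on its axis, half-way up (11 mm above its underside); z points up out of the cone. 60 g.
- board_mid (a point): Green circuit board, second from the top: 56 mm (x) by 40 mm (y), 16.5 mm high in all. Two black socket strips 50 mm long and 8.5 mm high stand under its long edges, flush with them, so that its long sides are upright faces 10.5 mm high, 40 mm apart, to grip; on top a flat steel shielding can, 30 by 26 mm and 6 mm high, carries the speaker. This point is at its centre, 8.25 mm above its underside (the feet of the strips); z up. 40 g.
- battery_mid (a point): Black battery holder with two grey cells side by side, third from the top, standing inside the shell: 86 mm (x) by 46 mm (y) by 22 mm high. It reaches 13 mm above the shell's rim; grip it there across its 46 mm width. This point is at its centre, 11 mm above its underside; z up. 130 g.
- shell_mid (a point): White plastic bottom shell, the lowest part, standing on the bench: a shallow open tray 124 mm (x) by 64 mm (y) by 12 mm high, walls and floor 3 mm thick. Grip it from outside across its 64 mm width. This point is at its centre, 6 mm above its underside; z up. 70 g.
- tester_cup (a point): Centre of the floor of the cup on the sound tester: a wooden box 110 (x) by 88 mm (y), fixed to the bench, with a metal ring on top, 46 mm across inside, 58 mm outside, standing 6 mm above its floor. The cup's floor, where the speaker's magnet stands, is 28 mm above the bench; nothing on the box is higher than 7 mm above that floor. z up.
- bed_nest (a point): Centre of the floor of the nest on the board test bed: a grey box 124 (x) by 90 mm (y), fixed, with an aluminium plate on top and four black corner angles, 6 mm high, round an opening of 74 mm (x) by 58 mm (y); between the angles the long sides are open for 48 mm. The board stands on its socket strips on the floor, 30 mm above the bench, its long side along x, either way round. z up.
- charger_bay (a point): Centre of the floor of the bay on the battery charger: a low grey plastic box 140 (x) by 84 mm (y), fixed, with four black corner angles, 8 mm high, round a dark opening of 104 mm (x) by 64 mm (y) with brass end contacts; between the angles the long sides are open for 68 mm. The bay's floor is 22 mm above the bench. The holder lies with its long side along x, either way round. z up.
- jig_floor (a point): Centre of the top of the shell jig: an aluminium plate 156 (x) by 94 mm (y) by 8 mm thick, fixed, with four dark steel corner angles, 8 mm high, round an opening of 142 mm (x) by 82 mm (y); between the angles the long sides are open for 94 mm. The plate's top is 8 mm above the bench. The shell lies with its long side along x, either way round. z up.
- bottle: Bystander: clear plastic bottle with a white cap, 52 mm across and 115 mm high, standing loose on the bench. Origin under its centre.
- screw_pot: Bystander: small steel bowl for screws, 72 mm across and 24 mm high, standing loose between the stations. Origin under its centre.
There are look-alikes about, which are no part of the job. Leave any blue, pink or white look-alike of the part that bears board_mid alone.

How it is judged (in metres and radians):
On the way, in this order (a step that is already met when the one before it is completed fails the run):
1. the speaker sits, cone up and let go, in the tester's cup (horizontal distance between speaker_mid and tester_cup below 0.014 m and z of speaker_mid in the frame of tester_cup between 0 and 0.0145 m and angle between speaker_mid's own z axis and vertical below 0.12 rad and contact force between the fingers and speaker below 0.2 N), for 0.2 s.
2. the circuit board sits square in the test bed's nest, let go (horizontal distance between board_mid and bed_nest below 0.014 m and z of board_mid in the frame of bed_nest between 0 and 0.0115 m and angle between board_mid's own z axis and vertical below 0.12 rad and angle between the x axis of board_mid and the x axis of bed_nest, either way round below 0.25 rad and contact force between the fingers and board below 0.2 N), for 0.2 s.
3. the battery holder sits square in the charger's bay, let go (horizontal distance between battery_mid and charger_bay below 0.014 m and z of battery_mid in the frame of charger_bay between 0 and 0.0145 m and angle between battery_mid's own z axis and vertical below 0.12 rad and angle between the x axis of battery_mid and the x axis of charger_bay, either way round below 0.25 rad and contact force between the fingers and battery below 0.2 N), for 0.2 s.
4. the white bottom shell sits square in the jig, let go (horizontal distance between shell_mid and jig_floor below 0.014 m and z of shell_mid in the frame of jig_floor between 0 and 0.0095 m and angle between shell_mid's own z axis and vertical below 0.12 rad and angle between the x axis of shell_mid and the x axis of jig_floor, either way round below 0.25 rad and contact force between the fingers and shell below 0.2 N), for 0.2 s.
At the end, for the whole second after the job is handed in: Speaker in the tester's cup, board in the test bed, battery holder in the charger, shell in the jig, all at once: each within 14 mm of its place's centre, standing on its floor (3.5 mm), upright within 7 deg, the last three square within 14 deg either way round, all at rest (horizontal distance between speaker_mid and tester_cup below 0.014 m and z of speaker_mid in the frame of tester_cup between 0 and 0.0145 m and angle between each of speaker_mid, board_mid, battery_mid, shell_mid's own z axis and vertical below 0.12 rad and linear speed of each of speaker, board, battery, shell below 0.02 m/s and angular speed of each of speaker, board, battery, shell below 0.2 rad/s and horizontal distance between board_mid and bed_nest below 0.014 m and z of board_mid in the frame of bed_nest between 0 and 0.0115 m and angle between the x axis of board_mid and the x axis of bed_nest, either way round below 0.25 rad and horizontal distance between battery_mid and charger_bay below 0.014 m and z of battery_mid in the frame of charger_bay between 0 and 0.0145 m and angle between the x axis of battery_mid and the x axis of charger_bay, either way round below 0.25 rad and horizontal distance between shell_mid and jig_floor below 0.014 m and z of shell_mid in the frame of jig_floor between 0 and 0.0095 m and angle between the x axis of shell_mid and the x axis of jig_floor, either way round below 0.25 rad); the robot touches nothing.
It fails at once if a part of the module is dropped (falls free, touching nothing, faster than 0.8 m/s: a fall of about 35 mm) ((linear speed of speaker above 0.8 m/s and contact force between speaker and anything else below 0.05 N) or (linear speed of board above 0.8 m/s and contact force between board and anything else below 0.05 N) or (linear speed of battery above 0.8 m/s and contact force between battery and anything else below 0.05 N) or (linear speed of shell above 0.8 m/s and contact force between shell and anything else below 0.05 N)).
It fails at once if the bottle is pushed more than 25 mm or knocked over (distance of bottle from where it was at the start of the episode above 0.025 m or angle between bottle's own z axis and vertical above 0.5 rad).
It fails at once if the screw pot is pushed more than 25 mm or knocked over (distance of screw_pot from where it was at the start of the episode above 0.025 m or angle between screw_pot's own z axis and vertical above 0.5 rad).
It also fails if it takes over 125 s, if anything falls off the work surface, if the arm or the gripper's body presses on something with over 40 N, if the wrist force passes 120 N, or if a joint passes its speed limit or range.

ROBOT

A 6-joint arm with a two-finger parallel gripper is mounted at the origin on the work surface. World frame = base frame: x ahead of the robot, y to its left, z up, the work surface at z = 0. Lengths are in mm, angles in rad, forces in N, time in s.
With the tool pointing down it reaches from about 300 to 775 mm from the base axis. Payload 14.6 kg.
Tool frame: the origin (TCP) lies at the very end of the fingers, on their centre line; the grasp point (between the pads) lies 19 mm behind it; z points along the fingers, y is the line along which they close (so a half turn about z gives the same grasp; the last joint's range is limited). The gripper opens to 94 mm and grips with 3 to 60 N. Pads are 16 mm wide; open, the fingers measure 119 mm over their backs; the gripper's body (75 mm by 177 mm) begins 78 mm behind the grasp point.
Start: joints at [1.152, 0.3, 1.521, -0, 1.321, -0.067], TCP at [189.52, 516.305, 205.446] pointing down, gripper open.
Joint ranges: [-3.03, 3.03], [-0.79, 2.21], [0.23, 2.52], [-1.04, 4.18], [0, 3.07], [-2.55, 2.55]. Speed limits (rad/s): [2.22, 2.22, 2.57, 3.14, 3.14, 3.14].

INTERFACE

Orientations are given as [roll, pitch, yaw] about the fixed x, y, z axes, in that order (R = Rz(yaw) Ry(pitch) Rx(roll)).
In Python, from cell import manip gives the robot as it stands. The module is installed in compiled form; this text tells all that it offers.
- The arm moves only by the shell command python3 -m inch 'ROWS' [FORCE]. ROWS is JSON, a list of rows, each an object of numbers: "gripper": the opening, from 0 (shut) to 1 (fully open); "dx", "dy", "dz": the shift along the world's x, y, z in m; "wx", "wy", "wz": the turn, a rotation vector about the world's x, y, z in degrees. A call has exactly 5 rows; each row is the pose to reach, as a shift and turn from the pose commanded when the call began; what a row does not reach only later rows make up. A row lasts 1/12 s, in which the tool goes at most 41.7 mm and 7.16 degrees, less where a joint would pass 70% of its speed; a pose out of reach is approached as far as the arm can. A call with a gripper value outside its range is refused whole. The fingers move at their own pace and stop on an object; FORCE is the grip in N (left out, the last holds). Time passes only in rows, so rows that repeat a pose let the fingers close, or fill a call up. It gives the time, the measured TCP pose, the force, the opening and the grip force at its end, in the units of the state.
- manip.read_state(): the state, without advancing time (a new reading comes with each control period).
- manip.camera(name): name is "side" or "top"; returns the picture (480x640x3 uint8, blue, green, red); there is no depth.
- manip.camera_info(name): a dict with "camera_matrix" (3x3 intrinsics, pixels), "D" ([k1, k2, p1, p2, k3] as OpenCV has them; the pictures are not rectified), "R" (3x3) and "t" (3): a world point X has camera coordinates R X + t. Camera axes: x right, y down, z forward; pixel columns grow to the right and rows downward; lengths in mm; the calibration is good to about 2 mm. A picture is of the moment at which its call begins. camera_info takes no time and is no camera call.
- manip.sign_off(): hands the job in; it is judged then, once.
The state is a dict: "clock": time; "joints": joint angles; "qd": joint speeds; "effort": joint torques, N m; "eef_pos": TCP position; "eef_rot": TCP orientation; "wrist_force": force on the tool from outside, world axes, zero at the start; "moment": the same for the moment, N m; "finger_gap": finger opening in mm; "finger_force": force on a finger pad.
Only numpy, scipy, OpenCV 4.12 (cv2) and the standard library are available. Lean on these libraries where they do the work, as an engineer would, in place of code of your own. Each camera call takes 0.05 s, during which the arm holds its last target. There are 200 camera calls.

## Working session

There is one attempt and no reset: what is moved stays moved. The work goes in short steps, Python scripts to look and compute and a shell command to move; the robot and the scene stay as the last step left them, time stands still between calls to the robot, and variables do not carry over. Pictures are saved under pics/ and viewed, at most 14 in all, crops included, and the job is handed in when it is done.

```bash
mkdir -p pics; python3 - <<'E'
from cell import manip
import cv2,numpy as np
for n in("top","side"):
    cv2.imwrite(f"pics/{n}0.png",manip.camera(n)); i=manip.camera_info(n)
    R=np.array(i["R"]);print(n,np.round(i["camera_matrix"],1).tolist(),i["D"],R.round(3).tolist(),(-R.T@np.array(i["t"])).round(0))
print(manip.read_state())
E
```

```text
top [[527.6, 0.0, 322.0], [0.0, 527.6, 238.6], [0.0, 0.0, 1.0]] [-0.14323552  0.          0.          0.          0.        ] [[-0.029, -0.999, -0.023], [-0.996, 0.03, -0.088], [0.088, 0.02, -0.996]] [ 381.  -37. 1408.]
side [[528.0, 0.0, 326.3], [0.0, 528.0, 239.3], [0.0, 0.0, 1.0]] [-0.09377602  0.          0.          0.          0.        ] [[0.956, -0.294, -0.022], [-0.205, -0.609, -0.767], [0.212, 0.737, -0.642]] [ 238. -890.  834.]
{'clock': 0.1, 'joints': array([ 1.15238614e+00,  3.00388038e-01,  1.52149648e+00,  1.98841759e-05,
        1.32071823e+00, -6.66160641e-02]), 'qd': array([ 0.00025064, -0.0018628 , -0.00234014, -0.00114713,  0.00022332,
       -0.00045451]), 'effort': array([ 1.11039622e-03, -5.32645833e+01, -3.53288198e+01,  7.09676463e-02,
        2.34395906e-02, -7.46729347e-05]), 'eef_pos': array([189.43258403, 516.10216543, 204.96768485]), 'eef_rot': array([-3.14058608e+00, -8.64567906e-05,  2.78979355e+00]), 'wrist_force': array([-0.0431989 , -1.11853786,  0.54806422]), 'moment': array([-0.00741113,  0.01084367, -0.0525545 ]), 'finger_force': 0.0, 'finger_gap': 94.34358843597106}
```

View pics/top0.png

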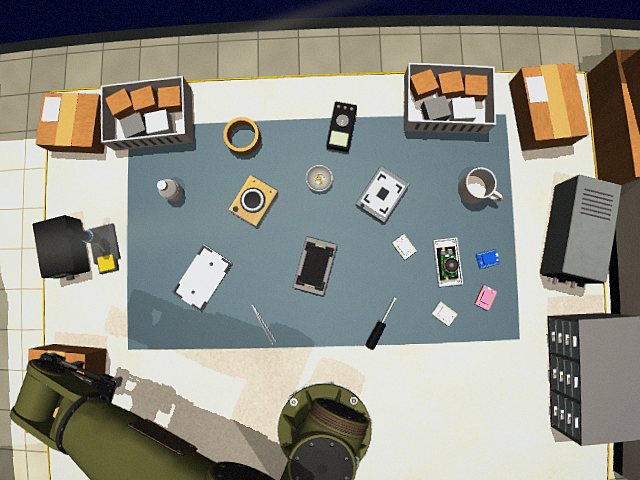

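View pics/side0.png

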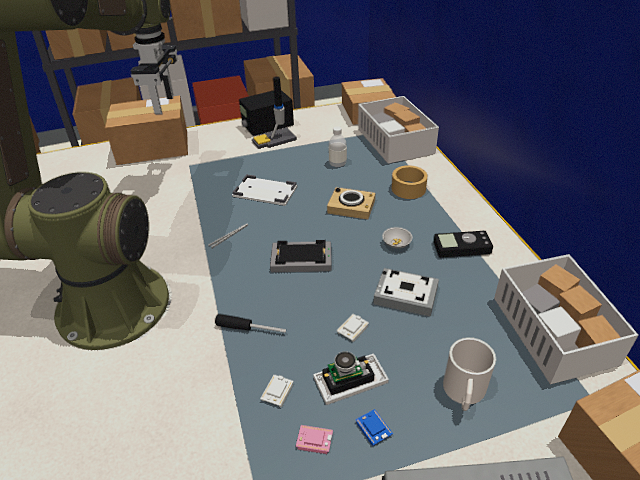

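The top view shows the stack at (449,262), the tester at (254,201), the bed at (383,194), the charger at (315,266) and the jig at (203,277). The pot is at (319,178) and the bottle at (170,188). The blue, pink and white look-alikes lie around the stack.

```bash
cat > h.py <<'E'
from cell import manip
import cv2,numpy as np
def ray(n,uv,z):
    i=manip.camera_info(n);R=np.array(i["R"]);t=np.array(i["t"]).ravel()
    p=cv2.undistortPoints(np.array(uv,float).reshape(-1,1,2),np.array(i["camera_matrix"]),np.array(i["D"])).reshape(-1,2)
    d=np.c_[p,np.ones(len(p))]@R; c=-R.T@t
    return (c+d*((z-c[2])/d[:,2])[:,None])[:,:2]
def pix(n,X):
    i=manip.camera_info(n)
    return cv2.projectPoints(np.array(X,float).reshape(-1,1,3),cv2.Rodrigues(np.array(i["R"]))[0],np.array(i["t"],float),np.array(i["camera_matrix"]),np.array(i["D"]))[0].reshape(-1,2)
def rect(n,mask,z,off=(0,0)):
    "min-area rect in world of biggest blob of mask on plane z: centre, sizes, yaw of long side (deg)"
    cs,_=cv2.findContours(mask.astype(np.uint8),cv2.RETR_EXTERNAL,cv2.CHAIN_APPROX_NONE)
    c=max(cs,key=cv2.contourArea).reshape(-1,2)+np.array(off)
    w=ray(n,c,z).astype(np.float32);(cx,cy),(a,b),_=r=cv2.minAreaRect(w)
    q=cv2.boxPoints(r);e=max([q[1]-q[0],q[2]-q[1]],key=np.linalg.norm)
    return np.round([cx,cy,max(a,b),min(a,b),np.degrees(np.arctan2(e[1],e[0]))%180],1)
E
python3 - <<'E'
from h import *
im=cv2.imread("pics/top0.png");si=cv2.imread("pics/side0.png")
def crop(a,x,y,w,h,s): return cv2.resize(a[y:y+h,x:x+w],None,fx=s,fy=s,interpolation=cv2.INTER_CUBIC)
g=np.zeros((600,800,3),np.uint8)
for k,(a,x,y) in enumerate([(im,220,168),(im,350,160),(im,282,230),(im,165,240),(im,415,225),(si,310,335)]):
    c=crop(a,x,y,76,74,3.5)[:259,:266]; r,q=divmod(k,3); g[r*262:r*262+c.shape[0],q*266:q*266+c.shape[1]]=c
cv2.imwrite("pics/crops.png",g)
# rects
hsv=cv2.cvtColor(im,cv2.COLOR_BGR2HSV)
for n,(u,v),z in [("tester",(254,201),34),("bed",(383,194),33),("charger",(315,266),26),("jig",(203,277),8),("shell",(449,262),12)]:
    x0,y0=u-42,v-45; sub=im[y0:y0+90,x0:x0+84].astype(int); m=None
    # foreground = not mat hue
    mat=np.median(im[200:240,290:300].reshape(-1,3),0); r=sub/ sub.sum(2,keepdims=True).clip(1); rm=mat/mat.sum()
    m=(abs(r-rm).sum(2)>0.06)
    m=cv2.morphologyEx(m.astype(np.uint8),cv2.MORPH_CLOSE,np.ones((3,3)))
    print(n,rect("top",m,z,(x0,y0)))
E
```

```text
tester [611.  169.9 113.5  92.6 147.5]
bed [ 614.2 -170.9  128.5   92.6  144.6]
charger [431.7  12.1 141.8  85.3 163.3]
jig [410.3 314.9 156.2  97.5 145.4]
shell [ 432.3 -339.9  125.9   65.3    4.7]
```

View pics/crops.png

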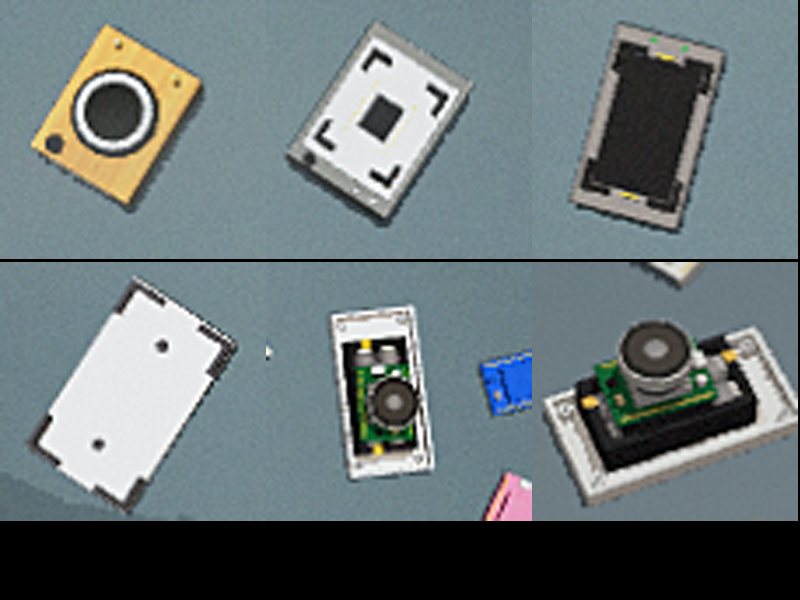

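The rectangles match the nominal sizes. The cup ring is at about (253,200), the nest at (383,193), the bay at (316,266) and the jig at (203,279). The stack's parts sit off-centre inside the shell, with the speaker at about (394,403) in the crop. Next I'll measure those features.

```bash
cat > m.py <<'E'
from h import *
im=cv2.imread("pics/top0.png");si=cv2.imread("pics/side0.png")
def reg(a,x,y,w,h): return a[y:y+h,x:x+w],(x,y)
def pts(m,off): 
    v,u=np.nonzero(m); return np.c_[u,v]+np.array(off)
def allrect(n,p,z):
    w=ray(n,p,z).astype(np.float32);r=cv2.minAreaRect(w);q=cv2.boxPoints(r);e=max([q[1]-q[0],q[2]-q[1]],key=np.linalg.norm)
    return np.round([*r[0],*sorted(r[1])[::-1],np.degrees(np.arctan2(e[1],e[0]))%180],1)
def inside(p,n,z,c,L,W,yaw):
    w=ray(n,p,z)-np.array(c);a=np.radians(yaw);x=w@[np.cos(a),np.sin(a)];y=w@[-np.sin(a),np.cos(a)]
    return p[(abs(x)<L/2)&(abs(y)<W/2)]
V=im.max(2).astype(int)
s,o=reg(V,215,160,80,80); p=pts((s>140)&(im[160:240,215:295].min(2)>130),o); p=inside(p,"top",34,(611,170),75,75,147)
print("ring",cv2.minEnclosingCircle(ray("top",p,34).astype(np.float32)))
s,o=reg(V,345,155,80,80); p=inside(pts(s<75,o),"top",36,(614,-171),104,86,144.6); print("bed",allrect("top",p,36))
s,o=reg(V,280,225,75,80); p=inside(pts(s<60,o),"top",30,(431.7,12.1),138,82,163.3); print("charger",allrect("top",p,30))
s,o=reg(V,165,235,80,85); p=inside(pts(s<110,o),"top",12,(410.3,314.9),156,96,145.4); print("jig",allrect("top",p,12))
# stack
def hs(a): return cv2.cvtColor(a,cv2.COLOR_BGR2HSV).astype(int)
s,o=reg(hs(im),425,230,50,62); g=(s[...,0]>40)&(s[...,0]<80)&(s[...,1]>110)&(s[...,2]>30); print("board",allrect("top",pts(cv2.morphologyEx(g.astype(np.uint8),cv2.MORPH_OPEN,np.ones((2,2))),o),35.5))
s,o=reg(hs(si),310,335,80,70); g=(s[...,0]>40)&(s[...,0]<80)&(s[...,1]>110)&(s[...,2]>30); print("board side",allrect("side",pts(g,o),35.5))
b,o=reg(V,425,230,50,62); p=inside(pts(b<60,o),"top",25,(432,-340),116,54,4.7); print("batt",allrect("top",p,25))
# speaker: rim ellipse, approximate by Hough at 4x
for n,a,x,y in(("top",im,425,235),("side",si,325,342)):
    G=cv2.resize(cv2.cvtColor(a[y:y+50,x:x+50],cv2.COLOR_BGR2GRAY),None,fx=4,fy=4,interpolation=cv2.INTER_CUBIC)
    c=cv2.HoughCircles(G,cv2.HOUGH_GRADIENT,2,20,param1=120,param2=25,minRadius=24,maxRadius=44)
    if c is not None:
        for q in c[0][:3]: uv=(q[:2]+.5)/4-.5+[x,y]; print(n,uv,q[2]/4,ray(n,[uv],63.5))
# back pixels by hand: cone centre in crops
print("spk hand top",ray("top",[((394+.5)/3.5-.5-0*1+415,(403-262+.5)/3.5-.5+225)],62))
print("spk hand side",ray("side",[((655-532+.5)/3.5-.5+310,(345-262+.5)/3.5-.5+335)],62))
E
python3 m.py
```

```text
ring ((613.1216430664062, 172.99282836914062), 29.502559661865234)
bed [ 612.2 -167.7   96.5   65.9  144.6]
charger [426.9  14.5 127.4  72.4 163.3]
jig [410.2 315.  155.7  95.8 145.4]
board [ 4.222e+02 -3.387e+02  5.530e+01  3.900e+01  2.000e-01]
board side [ 425.4 -337.8   56.7   40.7  179.2]
batt [ 430.6 -339.5   83.7   52.6    5.1]
top [448.375 263.375] 10.7 [[ 427.27456178 -330.78583273]]
top [446.875 249.375] 10.7 [[ 463.22321099 -328.59732048]]
top [450.875 268.375] 10.7 [[ 414.29567402 -336.65743348]]
side [344.375 361.375] 10.15 [[ 423.29569549 -340.75628525]]
side [361.375 365.875] 9.6 [[ 448.78073462 -359.49593635]]
side [348.375 364.375] 10.7 [[ 427.95906978 -349.20412639]]
spk hand top [[ 416.25716661 -538.32433693]]
spk hand side [[ 426.48592516 -333.57515203]]
```

```bash
cat > ov.py <<'E'
from h import *
import sys
def box(c,L,W,yaw,z):
    a=np.radians(yaw);R=np.array([[np.cos(a),-np.sin(a)],[np.sin(a),np.cos(a)]])
    q=np.array([[L,W],[L,-W],[-L,-W],[-L,W]])/2@R.T+np.array(c); return np.c_[q,np.full(4,z)]
def circ(c,r,z):
    t=np.linspace(0,6.28,24);return np.c_[c[0]+r*np.cos(t),c[1]+r*np.sin(t),0*t+z]
def draw(n,a,items,f):
    g=np.zeros((600,800,3),np.uint8)
    for k,polys in enumerate(items):
        m=pix(n,[polys[0].mean(0)])[0].astype(int)-[38,42]
        c=cv2.resize(a[m[1]:m[1]+85,m[0]:m[0]+76],None,fx=3.5,fy=3.5,interpolation=cv2.INTER_CUBIC)[:297,:264]
        for P in polys: cv2.polylines(c,[np.round((pix(n,P)-m+.5)*3.5).astype(int)],True,(255,0,255),1)
        r,q=divmod(k,3);g[r*300:r*300+c.shape[0],q*266:q*266+c.shape[1]]=c
    cv2.imwrite(f,g)
E
python3 - <<'E'
from ov import *
I=[[circ((613,173),29,34)],[box((612,-169),74,58,144.6,33),box((614.2,-170.9),124,90,144.6,30)],[box((429,13),104,64,163.3,30),box((431.7,12.1),140,84,163.3,22)],
 [box((410,315),142,82,145.4,16)],[circ((424,-337),20,63.5),box((431,-339.5),86,46,4.7,25)],[box((424,-338),56,40,0,35.5),box((432,-340),124,64,4.7,12)]]
draw("top",cv2.imread("pics/top0.png"),I,"pics/ovt.png")
draw("side",cv2.imread("pics/side0.png"),I,"pics/ovs.png")
E
```

```text
(no output)
```

View pics/ovt.png

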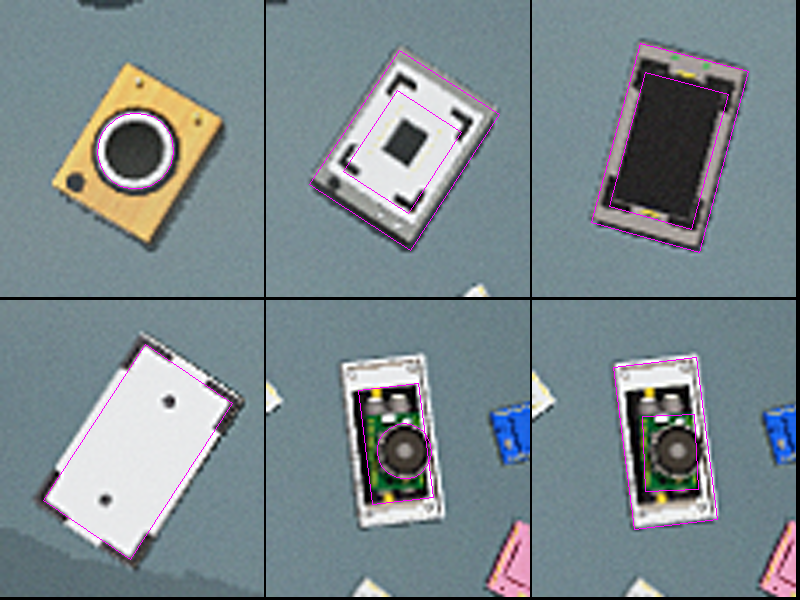

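View pics/ovs.png

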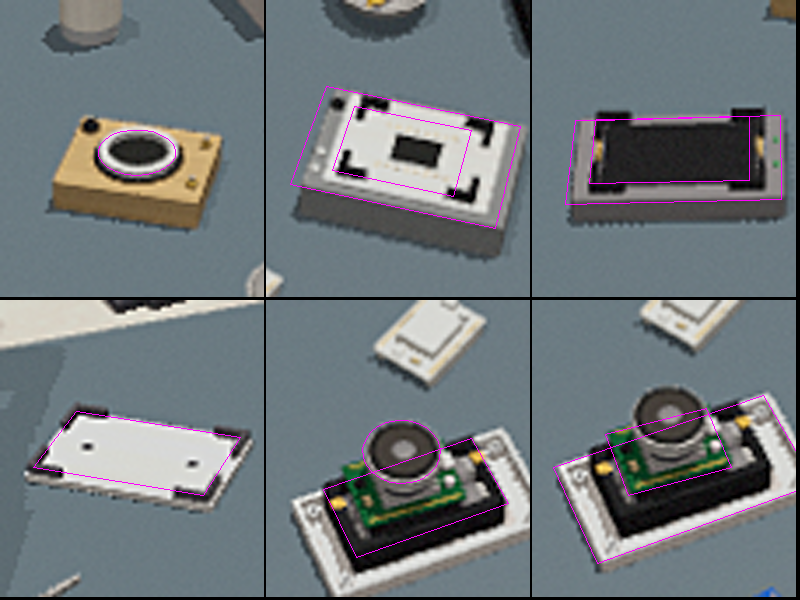

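Both overlays fit for the cup, jig, speaker and board. The nest should shift about (+8,-2) mm to (620,-171), and the bay about (+4,+2) to (433,15). I'm moving over the stack now, with tool yaw going to 180°.

```bash

python3 -m inch '[{"dx":0.2,"dy":-0.05,"wz":20,"gripper":1},{"dx":0.2,"dy":-0.05,"wz":20,"gripper":1},{"dx":0.2,"dy":-0.05,"wz":20,"gripper":1},{"dx":0.2,"dy":-0.05,"wz":20,"gripper":1},{"dx":0.2,"dy":-0.05,"wz":20,"gripper":1}]' 15
python3 -m inch '[{"dx":0.03,"dy":-0.2,"gripper":1},{"dx":0.03,"dy":-0.2,"gripper":1},{"dx":0.03,"dy":-0.2,"gripper":1},{"dx":0.03,"dy":-0.2,"gripper":1},{"dx":0.03,"dy":-0.2,"gripper":1}]'
python3 -m inch '[{"dy":-0.2,"gripper":1},{"dy":-0.2,"gripper":1},{"dy":-0.2,"gripper":1},{"dy":-0.2,"gripper":1},{"dy":-0.2,"gripper":1}]'
python3 -m inch '[{"dy":-0.2,"gripper":1},{"dy":-0.2,"gripper":1},{"dy":-0.2,"gripper":1},{"dy":-0.2,"gripper":1},{"dy":-0.2,"gripper":1}]'
python3 -m inch '[{"dy":-0.2,"gripper":1},{"dy":-0.2,"gripper":1},{"dy":-0.2,"gripper":1},{"dy":-0.2,"gripper":1},{"dy":-0.2,"gripper":1}]'
```

```text
validation failed for argument at $[0]...
validation failed for argument at $[0]...
validation failed for argument at $[0]...
validation failed for argument at $[0]...
validation failed for argument at $[0]...
```

```bash

python3 -m inch '[{"gripper":1.0,"dx":0.2,"dy":-0.05,"dz":0.0,"wx":0.0,"wy":0.0,"wz":20.0},{"gripper":1.0,"dx":0.2,"dy":-0.05,"dz":0.0,"wx":0.0,"wy":0.0,"wz":20.0},{"gripper":1.0,"dx":0.2,"dy":-0.05,"dz":0.0,"wx":0.0,"wy":0.0,"wz":20.0},{"gripper":1.0,"dx":0.2,"dy":-0.05,"dz":0.0,"wx":0.0,"wy":0.0,"wz":20.0},{"gripper":1.0,"dx":0.2,"dy":-0.05,"dz":0.0,"wx":0.0,"wy":0.0,"wz":20.0}]' 15
```

```text
clock: 0.52
eef_pos: [386.6, 466.6, 205.2]
eef_rot: [-3.141, -0.0, 3.14]
wrist_force: [0.2, 1.7, 0.4]
finger_gap: 93.9
finger_force: 0.0
```

```bash

python3 -m inch '[{"gripper":1,"dx":0.035,"dy":-0.2,"dz":0,"wx":0,"wy":0,"wz":0},{"gripper":1,"dx":0.035,"dy":-0.2,"dz":0,"wx":0,"wy":0,"wz":0},{"gripper":1,"dx":0.035,"dy":-0.2,"dz":0,"wx":0,"wy":0,"wz":0},{"gripper":1,"dx":0.035,"dy":-0.2,"dz":0,"wx":0,"wy":0,"wz":0},{"gripper":1,"dx":0.035,"dy":-0.2,"dz":0,"wx":0,"wy":0,"wz":0}]'
python3 -m inch '[{"gripper":1,"dx":0,"dy":-0.2,"dz":0,"wx":0,"wy":0,"wz":0},{"gripper":1,"dx":0,"dy":-0.2,"dz":0,"wx":0,"wy":0,"wz":0},{"gripper":1,"dx":0,"dy":-0.2,"dz":0,"wx":0,"wy":0,"wz":0},{"gripper":1,"dx":0,"dy":-0.2,"dz":0,"wx":0,"wy":0,"wz":0},{"gripper":1,"dx":0,"dy":-0.2,"dz":0,"wx":0,"wy":0,"wz":0}]'
python3 -m inch '[{"gripper":1,"dx":0,"dy":-0.2,"dz":0,"wx":0,"wy":0,"wz":0},{"gripper":1,"dx":0,"dy":-0.2,"dz":0,"wx":0,"wy":0,"wz":0},{"gripper":1,"dx":0,"dy":-0.2,"dz":0,"wx":0,"wy":0,"wz":0},{"gripper":1,"dx":0,"dy":-0.2,"dz":0,"wx":0,"wy":0,"wz":0},{"gripper":1,"dx":0,"dy":-0.2,"dz":0,"wx":0,"wy":0,"wz":0}]'
python3 -m inch '[{"gripper":1,"dx":0,"dy":-0.2,"dz":0,"wx":0,"wy":0,"wz":0},{"gripper":1,"dx":0,"dy":-0.2,"dz":0,"wx":0,"wy":0,"wz":0},{"gripper":1,"dx":0,"dy":-0.2,"dz":0,"wx":0,"wy":0,"wz":0},{"gripper":1,"dx":0,"dy":-0.2,"dz":0,"wx":0,"wy":0,"wz":0},{"gripper":1,"dx":0,"dy":-0.2,"dz":0,"wx":0,"wy":0,"wz":0}]'
```

```text
clock: 0.93
eef_pos: [419.8, 265.1, 205.1]
eef_rot: [-3.141, -0.001, 3.139]
wrist_force: [0.4, 0.6, -0.3]
finger_gap: 93.8
finger_force: 0.0
clock: 1.35
eef_pos: [419.3, 65.1, 205.4]
eef_rot: [-3.141, -0.0, 3.138]
wrist_force: [0.9, 0.4, 0.1]
finger_gap: 94.1
finger_force: 0.0
clock: 1.77
eef_pos: [419.3, -135.2, 205.4]
eef_rot: [-3.141, -0.0, 3.138]
wrist_force: [0.6, 0.4, 0.2]
finger_gap: 94.0
finger_force: 0.0
clock: 2.18
eef_pos: [419.2, -335.3, 205.1]
eef_rot: [3.141, -0.0, 3.138]
wrist_force: [1.2, 0.0, 0.7]
finger_gap: 94.0
finger_force: 0.0
```

```bash

python3 -m inch '[{"gripper":1,"dx":0.005,"dy":-0.002,"dz":-0.04,"wx":0,"wy":0,"wz":0},{"gripper":1,"dx":0.005,"dy":-0.002,"dz":-0.07,"wx":0,"wy":0,"wz":0},{"gripper":1,"dx":0.005,"dy":-0.002,"dz":-0.1,"wx":0,"wy":0,"wz":0},{"gripper":1,"dx":0.005,"dy":-0.002,"dz":-0.1,"wx":0,"wy":0,"wz":0},{"gripper":1,"dx":0.005,"dy":-0.002,"dz":-0.1,"wx":0,"wy":0,"wz":0}]'
python3 -m inch '[{"gripper":1,"dx":0,"dy":0,"dz":-0.02,"wx":0,"wy":0,"wz":0},{"gripper":1,"dx":0,"dy":0,"dz":-0.04,"wx":0,"wy":0,"wz":0},{"gripper":1,"dx":0,"dy":0,"dz":-0.054,"wx":0,"wy":0,"wz":0},{"gripper":1,"dx":0,"dy":0,"dz":-0.054,"wx":0,"wy":0,"wz":0},{"gripper":1,"dx":0,"dy":0,"dz":-0.054,"wx":0,"wy":0,"wz":0}]'
python3 - <<'E'
from h import *
t=manip.camera("top");s=manip.camera("side")
u=pix("top",[[424,-337,55]])[0].astype(int);v=pix("side",[[424,-337,55]])[0].astype(int)
f=lambda a,c:cv2.resize(a[c[1]-50:c[1]+50,c[0]-50:c[0]+50],(400,400),interpolation=cv2.INTER_CUBIC)
cv2.imwrite("pics/g1.png",np.hstack([f(t,u),f(s,v)]));print(u,v,manip.read_state()["eef_pos"])
E
```

```text
clock: 2.6
eef_pos: [424.6, -334.2, 105.0]
eef_rot: [3.14, -0.002, 3.139]
wrist_force: [0.9, -0.4, 1.3]
finger_gap: 94.1
finger_force: 0.0
clock: 3.02
eef_pos: [425.6, -335.0, 53.3]
eef_rot: [-3.14, 0.001, 3.139]
wrist_force: [0.2, -0.0, -0.9]
finger_gap: 94.3
finger_force: 0.0
[450 264] [344 362] [ 425.86003639 -335.2383345    53.67684554]
```

View pics/g1.png

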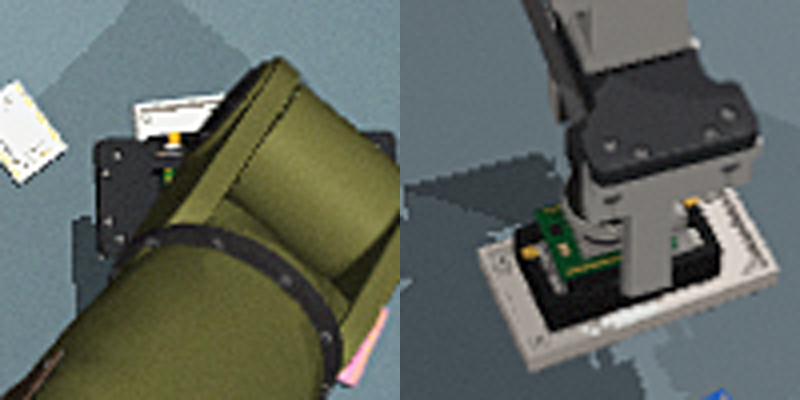

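The near finger stands in front of the speaker and clear of the module in the side view. I'll lower 2 mm and close.

```bash

python3 -m inch '[{"gripper":1,"dx":-0.001,"dy":-0.001,"dz":-0.002,"wx":0,"wy":0,"wz":0},{"gripper":0.3,"dx":-0.001,"dy":-0.001,"dz":-0.002,"wx":0,"wy":0,"wz":0},{"gripper":0.3,"dx":-0.001,"dy":-0.001,"dz":-0.002,"wx":0,"wy":0,"wz":0},{"gripper":0.3,"dx":-0.001,"dy":-0.001,"dz":-0.002,"wx":0,"wy":0,"wz":0},{"gripper":0.3,"dx":-0.001,"dy":-0.001,"dz":-0.002,"wx":0,"wy":0,"wz":0}]' 12
python3 -m inch '[{"gripper":0.3,"dx":0,"dy":0,"dz":0,"wx":0,"wy":0,"wz":0},{"gripper":0.3,"dx":0,"dy":0,"dz":0,"wx":0,"wy":0,"wz":0},{"gripper":0.3,"dx":0,"dy":0,"dz":0,"wx":0,"wy":0,"wz":0},{"gripper":0.3,"dx":0,"dy":0,"dz":0,"wx":0,"wy":0,"wz":0},{"gripper":0.3,"dx":0,"dy":0,"dz":0,"wx":0,"wy":0,"wz":0}]'
```

```text
clock: 3.53
eef_pos: [424.0, -335.6, 49.7]
eef_rot: [-3.141, 0.0, 3.139]
wrist_force: [-1.1, -0.4, -0.5]
finger_gap: 70.6
finger_force: 0.0
clock: 3.95
eef_pos: [424.0, -335.6, 49.5]
eef_rot: [-3.142, 0.0, 3.139]
wrist_force: [0.7, 0.1, -0.1]
finger_gap: 39.4
finger_force: 12.0
```

```bash

python3 -m inch '[{"gripper":0.3,"dx":0,"dy":0,"dz":0.01,"wx":0,"wy":0,"wz":0},{"gripper":0.3,"dx":0,"dy":0,"dz":0.03,"wx":0,"wy":0,"wz":0},{"gripper":0.3,"dx":0,"dy":0,"dz":0.06,"wx":0,"wy":0,"wz":0},{"gripper":0.3,"dx":0,"dy":0,"dz":0.09,"wx":0,"wy":0,"wz":0},{"gripper":0.3,"dx":0,"dy":0,"dz":0.1,"wx":0,"wy":0,"wz":0}]' 
python3 -m inch '[{"gripper":0.3,"dx":0.01,"dy":0.025,"dz":0,"wx":0,"wy":0,"wz":0},{"gripper":0.3,"dx":0.022,"dy":0.06,"dz":0,"wx":0,"wy":0,"wz":0},{"gripper":0.3,"dx":0.037,"dy":0.1,"dz":0,"wx":0,"wy":0,"wz":0},{"gripper":0.3,"dx":0.05,"dy":0.135,"dz":0,"wx":0,"wy":0,"wz":0},{"gripper":0.3,"dx":0.063,"dy":0.17,"dz":0,"wx":0,"wy":0,"wz":0}]'
python3 -m inch '[{"gripper":0.3,"dx":0.013,"dy":0.035,"dz":0,"wx":0,"wy":0,"wz":0},{"gripper":0.3,"dx":0.026,"dy":0.07,"dz":0,"wx":0,"wy":0,"wz":0},{"gripper":0.3,"dx":0.039,"dy":0.105,"dz":0,"wx":0,"wy":0,"wz":0},{"gripper":0.3,"dx":0.051,"dy":0.14,"dz":0,"wx":0,"wy":0,"wz":0},{"gripper":0.3,"dx":0.063,"dy":0.17,"dz":0,"wx":0,"wy":0,"wz":0}]'
python3 -m inch '[{"gripper":0.3,"dx":0.013,"dy":0.035,"dz":0,"wx":0,"wy":0,"wz":0},{"gripper":0.3,"dx":0.026,"dy":0.07,"dz":0,"wx":0,"wy":0,"wz":0},{"gripper":0.3,"dx":0.039,"dy":0.105,"dz":0,"wx":0,"wy":0,"wz":0},{"gripper":0.3,"dx":0.051,"dy":0.14,"dz":0,"wx":0,"wy":0,"wz":0},{"gripper":0.3,"dx":0.063,"dy":0.168,"dz":0,"wx":0,"wy":0,"wz":0}]'
python3 -m inch '[{"gripper":0.3,"dx":0,"dy":0,"dz":-0.02,"wx":0,"wy":0,"wz":0},{"gripper":0.3,"dx":0,"dy":0,"dz":-0.05,"wx":0,"wy":0,"wz":0},{"gripper":0.3,"dx":0,"dy":0,"dz":-0.075,"wx":0,"wy":0,"wz":0},{"gripper":0.3,"dx":0,"dy":0,"dz":-0.09,"wx":0,"wy":0,"wz":0},{"gripper":0.3,"dx":0,"dy":0,"dz":-0.09,"wx":0,"wy":0,"wz":0}]'
python3 - <<'E'
from h import *
s=manip.camera("side");p=manip.read_state()["eef_pos"]
v=pix("side",[[613,173,45]])[0].astype(int)
c=s[v[1]-60:v[1]+60,v[0]-70:v[0]+70]
cv2.imwrite("pics/g2.png",cv2.resize(c,(700,600),interpolation=cv2.INTER_CUBIC));print(v,p)
E
```

```text
clock: 4.37
eef_pos: [425.0, -336.4, 154.3]
eef_rot: [-3.138, 0.004, 3.139]
wrist_force: [0.0, -0.3, 0.3]
finger_gap: 39.7
finger_force: 12.0
clock: 4.78
eef_pos: [487.0, -163.6, 149.5]
eef_rot: [3.142, -0.0, 3.139]
wrist_force: [0.6, -0.9, 0.8]
finger_gap: 39.8
finger_force: 12.0
clock: 5.2
eef_pos: [550.0, 6.8, 149.4]
eef_rot: [3.141, -0.0, 3.14]
wrist_force: [0.4, -0.3, -0.3]
finger_gap: 39.6
finger_force: 12.0
clock: 5.62
eef_pos: [612.9, 175.1, 149.3]
eef_rot: [3.142, -0.0, 3.14]
wrist_force: [0.0, 0.1, 0.1]
finger_gap: 39.5
finger_force: 12.0
clock: 6.03
eef_pos: [611.0, 172.1, 55.5]
eef_rot: [-3.14, -0.006, 3.139]
wrist_force: [-0.7, -0.5, -1.5]
finger_gap: 39.5
finger_force: 12.0
[350 193] [612.00995598 172.27966803  57.99262064]
```

View pics/g2.png

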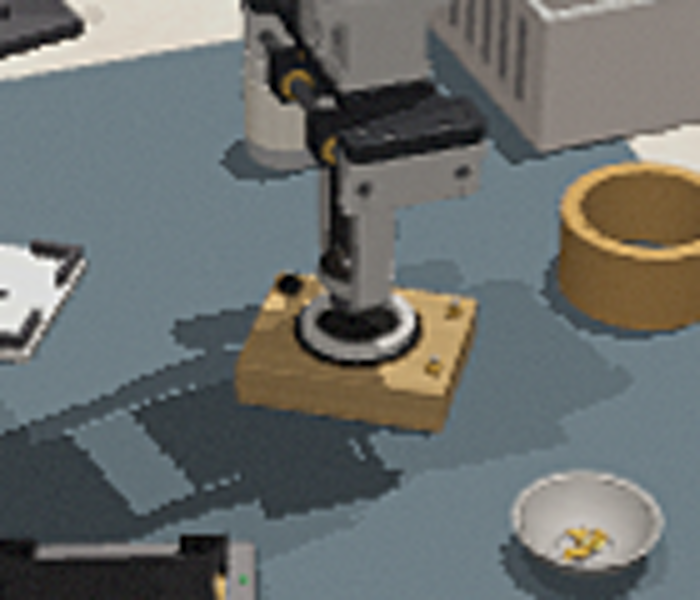

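The speaker hangs over the ring at about (360,325) in the crop, and the bottle is well clear behind. Next: lower, settle and release.

```bash

python3 -m inch '[{"gripper":0.3,"dx":0.0,"dy":0,"dz":-0.005,"wx":0,"wy":0,"wz":0},{"gripper":0.3,"dx":0,"dy":0,"dz":-0.01,"wx":0,"wy":0,"wz":0},{"gripper":0.3,"dx":0,"dy":0,"dz":-0.015,"wx":0,"wy":0,"wz":0},{"gripper":0.3,"dx":0,"dy":0,"dz":-0.02,"wx":0,"wy":0,"wz":0},{"gripper":0.3,"dx":0,"dy":0,"dz":-0.02,"wx":0,"wy":0,"wz":0}]'
python3 -m inch '[{"gripper":0.3,"dx":0,"dy":0,"dz":-0.001,"wx":0,"wy":0,"wz":0},{"gripper":0.3,"dx":0,"dy":0,"dz":-0.002,"wx":0,"wy":0,"wz":0},{"gripper":0.3,"dx":0,"dy":0,"dz":-0.0025,"wx":0,"wy":0,"wz":0},{"gripper":0.3,"dx":0,"dy":0,"dz":-0.0025,"wx":0,"wy":0,"wz":0},{"gripper":0.3,"dx":0,"dy":0,"dz":-0.0025,"wx":0,"wy":0,"wz":0}]'
```

```text
clock: 6.5
eef_pos: [612.6, 172.3, 38.6]
eef_rot: [-3.141, -0.001, 3.139]
wrist_force: [0.2, -1.1, -0.5]
finger_gap: 39.7
finger_force: 12.0
clock: 6.92
eef_pos: [613.0, 172.5, 37.1]
eef_rot: [3.142, 0.0, 3.139]
wrist_force: [0.4, 0.3, -0.4]
finger_gap: 39.4
finger_force: 12.0
```

```bash

python3 -m inch '[{"gripper":0.3,"dx":0,"dy":0,"dz":-0.0008,"wx":0,"wy":0,"wz":0},{"gripper":0.3,"dx":0,"dy":0,"dz":-0.0008,"wx":0,"wy":0,"wz":0},{"gripper":0.3,"dx":0,"dy":0,"dz":-0.0008,"wx":0,"wy":0,"wz":0},{"gripper":0.7,"dx":0,"dy":0,"dz":-0.0008,"wx":0,"wy":0,"wz":0},{"gripper":0.7,"dx":0,"dy":0,"dz":-0.0008,"wx":0,"wy":0,"wz":0}]'
python3 -m inch '[{"gripper":0.7,"dx":0,"dy":0,"dz":0,"wx":0,"wy":0,"wz":0},{"gripper":0.7,"dx":0,"dy":0,"dz":0,"wx":0,"wy":0,"wz":0},{"gripper":0.7,"dx":0,"dy":0,"dz":0,"wx":0,"wy":0,"wz":0},{"gripper":0.7,"dx":0,"dy":0,"dz":0,"wx":0,"wy":0,"wz":0},{"gripper":0.7,"dx":0,"dy":0,"dz":0,"wx":0,"wy":0,"wz":0}]'
python3 -m inch '[{"gripper":0.7,"dx":0,"dy":0,"dz":0.01,"wx":0,"wy":0,"wz":0},{"gripper":0.7,"dx":0,"dy":0,"dz":0.03,"wx":0,"wy":0,"wz":0},{"gripper":0.8,"dx":0,"dy":0,"dz":0.06,"wx":0,"wy":0,"wz":0},{"gripper":0.8,"dx":0,"dy":0,"dz":0.09,"wx":0,"wy":0,"wz":0},{"gripper":0.8,"dx":0,"dy":0,"dz":0.11,"wx":0,"wy":0,"wz":0}]'
python3 -m inch '[{"gripper":0.8,"dx":-0.013,"dy":-0.035,"dz":0,"wx":0,"wy":0,"wz":0},{"gripper":0.8,"dx":-0.026,"dy":-0.07,"dz":0,"wx":0,"wy":0,"wz":0},{"gripper":0.8,"dx":-0.039,"dy":-0.105,"dz":0,"wx":0,"wy":0,"wz":0},{"gripper":0.8,"dx":-0.051,"dy":-0.14,"dz":0,"wx":0,"wy":0,"wz":0},{"gripper":0.8,"dx":-0.063,"dy":-0.168,"dz":0,"wx":0,"wy":0,"wz":0}]'
python3 - <<'E'
from ov import *
t=manip.camera("top");s=manip.camera("side");cv2.imwrite("pics/t2.png",t);cv2.imwrite("pics/s2.png",s)
S=[circ((613,173),20,50)];N=[box((620,-171),74,58,144.6,33)];C=[box((433,15),104,64,163.3,26)];B=[box((424,-338),56,40,0,35.5)]
draw("top",t,[S,N,B],"pics/a.png");draw("side",s,[S,N,C],"pics/b.png")
a=cv2.imread("pics/a.png");a[300:]=cv2.imread("pics/b.png")[:300];cv2.imwrite("pics/chk2.png",a)
E
```

```text
clock: 7.33
eef_pos: [613.0, 172.5, 36.2]
eef_rot: [3.142, 0.0, 3.139]
wrist_force: [-0.1, -0.6, -0.1]
finger_gap: 49.5
finger_force: 0.0
clock: 7.75
eef_pos: [612.9, 172.5, 36.1]
eef_rot: [3.142, 0.0, 3.139]
wrist_force: [-0.3, -0.6, -0.0]
finger_gap: 65.8
finger_force: 0.0
clock: 8.17
eef_pos: [613.5, 172.6, 150.1]
eef_rot: [3.141, 0.003, 3.139]
wrist_force: [0.2, -0.7, 0.2]
finger_gap: 75.0
finger_force: 0.0
clock: 8.58
eef_pos: [549.1, 2.5, 147.1]
eef_rot: [-3.141, 0.001, 3.138]
wrist_force: [0.1, 0.3, 0.4]
finger_gap: 74.8
finger_force: 0.0
```

View pics/chk2.png

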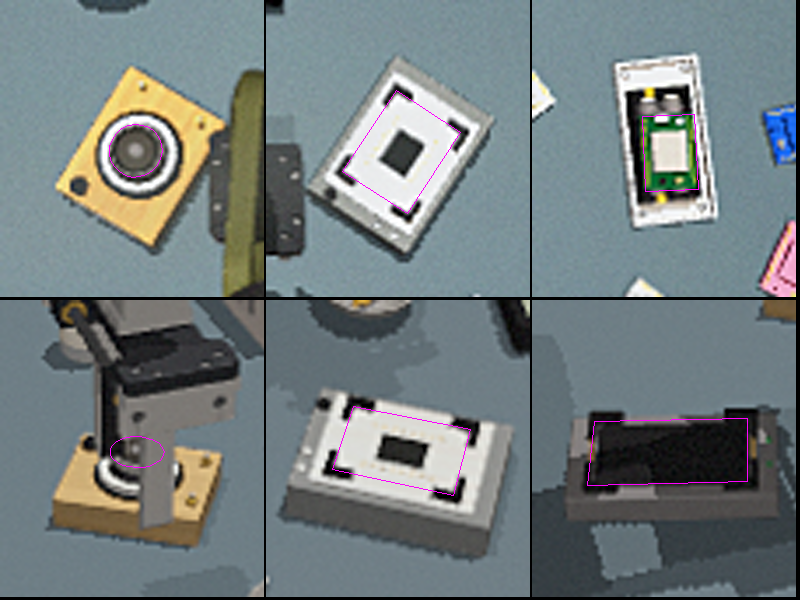

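The speaker sits centred in the ring at (135,150). The corrected nest and bay outlines match the corner angles, and the board outline at (424,-338), yaw 0 fits. Now fetching the board.

```bash

python3 -m inch '[{"gripper":0.8,"dx":-0.013,"dy":-0.035,"dz":0,"wx":0,"wy":0,"wz":0},{"gripper":0.8,"dx":-0.026,"dy":-0.07,"dz":0,"wx":0,"wy":0,"wz":0},{"gripper":0.8,"dx":-0.039,"dy":-0.105,"dz":0,"wx":0,"wy":0,"wz":0},{"gripper":0.8,"dx":-0.051,"dy":-0.14,"dz":0,"wx":0,"wy":0,"wz":0},{"gripper":0.8,"dx":-0.063,"dy":-0.17,"dz":0,"wx":0,"wy":0,"wz":0}]'
python3 -m inch '[{"gripper":0.8,"dx":-0.013,"dy":-0.035,"dz":0,"wx":0,"wy":0,"wz":0},{"gripper":0.8,"dx":-0.026,"dy":-0.07,"dz":0,"wx":0,"wy":0,"wz":0},{"gripper":0.8,"dx":-0.039,"dy":-0.105,"dz":0,"wx":0,"wy":0,"wz":0},{"gripper":0.8,"dx":-0.051,"dy":-0.14,"dz":0,"wx":0,"wy":0,"wz":0},{"gripper":0.8,"dx":-0.063,"dy":-0.172,"dz":0,"wx":0,"wy":0,"wz":0}]'
python3 -m inch '[{"gripper":0.8,"dx":0,"dy":0,"dz":-0.02,"wx":0,"wy":0,"wz":0},{"gripper":0.8,"dx":0,"dy":0,"dz":-0.04,"wx":0,"wy":0,"wz":0},{"gripper":0.8,"dx":0,"dy":0,"dz":-0.055,"wx":0,"wy":0,"wz":0},{"gripper":0.8,"dx":0,"dy":0,"dz":-0.065,"wx":0,"wy":0,"wz":0},{"gripper":0.8,"dx":0,"dy":0,"dz":-0.07,"wx":0,"wy":0,"wz":0}]'
python3 -m inch '[{"gripper":0.8,"dx":0,"dy":0,"dz":0,"wx":0,"wy":0,"wz":0},{"gripper":0.8,"dx":0,"dy":0,"dz":0,"wx":0,"wy":0,"wz":0},{"gripper":0.8,"dx":0,"dy":0,"dz":0,"wx":0,"wy":0,"wz":0},{"gripper":0.8,"dx":0,"dy":0,"dz":0,"wx":0,"wy":0,"wz":0},{"gripper":0.8,"dx":0,"dy":0,"dz":0,"wx":0,"wy":0,"wz":0}]'
```

```text
clock: 9.1
eef_pos: [486.6, -167.0, 147.0]
eef_rot: [-3.141, 0.001, 3.139]
wrist_force: [0.6, -0.6, -0.0]
finger_gap: 75.0
finger_force: 0.0
clock: 9.52
eef_pos: [423.6, -339.2, 147.0]
eef_rot: [-3.141, 0.001, 3.139]
wrist_force: [0.2, -0.7, -0.1]
finger_gap: 74.8
finger_force: 0.0
clock: 9.93
eef_pos: [424.1, -337.1, 75.4]
eef_rot: [3.141, -0.001, 3.139]
wrist_force: [0.5, 0.3, -0.1]
finger_gap: 75.3
finger_force: 0.0
clock: 10.35
eef_pos: [424.2, -337.7, 76.8]
eef_rot: [-3.141, 0.001, 3.139]
wrist_force: [0.9, 0.2, -0.3]
finger_gap: 75.3
finger_force: 0.0
```

```bash

python3 -m inch '[{"gripper":0.8,"dx":0,"dy":0,"dz":-0.015,"wx":0,"wy":0,"wz":0},{"gripper":0.8,"dx":0,"dy":0,"dz":-0.03,"wx":0,"wy":0,"wz":0},{"gripper":0.8,"dx":0,"dy":0,"dz":-0.04,"wx":0,"wy":0,"wz":0},{"gripper":0.8,"dx":0,"dy":0,"dz":-0.046,"wx":0,"wy":0,"wz":0},{"gripper":0.8,"dx":0,"dy":0,"dz":-0.0485,"wx":0,"wy":0,"wz":0}]'
python3 -m inch '[{"gripper":0.8,"dx":0,"dy":0,"dz":0,"wx":0,"wy":0,"wz":0},{"gripper":0.3,"dx":0,"dy":0,"dz":0,"wx":0,"wy":0,"wz":0},{"gripper":0.3,"dx":0,"dy":0,"dz":0,"wx":0,"wy":0,"wz":0},{"gripper":0.3,"dx":0,"dy":0,"dz":0,"wx":0,"wy":0,"wz":0},{"gripper":0.3,"dx":0,"dy":0,"dz":0,"wx":0,"wy":0,"wz":0}]' 12
python3 -m inch '[{"gripper":0.3,"dx":0,"dy":0,"dz":0,"wx":0,"wy":0,"wz":0},{"gripper":0.3,"dx":0,"dy":0,"dz":0,"wx":0,"wy":0,"wz":0},{"gripper":0.3,"dx":0,"dy":0,"dz":0,"wx":0,"wy":0,"wz":0},{"gripper":0.3,"dx":0,"dy":0,"dz":0,"wx":0,"wy":0,"wz":0},{"gripper":0.3,"dx":0,"dy":0,"dz":0,"wx":0,"wy":0,"wz":0}]'
```

```text
clock: 10.77
eef_pos: [423.8, -337.4, 27.0]
eef_rot: [3.141, -0.001, 3.139]
wrist_force: [-0.1, -0.0, -0.7]
finger_gap: 75.2
finger_force: 0.0
clock: 11.18
eef_pos: [424.1, -337.7, 28.1]
eef_rot: [-3.141, 0.0, 3.139]
wrist_force: [-0.2, 0.6, -0.7]
finger_gap: 52.1
finger_force: 0.0
clock: 11.6
eef_pos: [424.0, -337.6, 27.8]
eef_rot: [-3.141, 0.0, 3.139]
wrist_force: [-0.9, 1.2, 3.3]
finger_gap: 40.0
finger_force: 12.0
```

```bash

python3 -m inch '[{"gripper":0.3,"dx":0,"dy":0,"dz":0.01,"wx":0,"wy":0,"wz":0},{"gripper":0.3,"dx":0,"dy":0,"dz":0.03,"wx":0,"wy":0,"wz":0},{"gripper":0.3,"dx":0,"dy":0,"dz":0.06,"wx":0,"wy":0,"wz":0},{"gripper":0.3,"dx":0,"dy":0,"dz":0.085,"wx":0,"wy":0,"wz":0},{"gripper":0.3,"dx":0,"dy":0,"dz":0.1,"wx":0,"wy":0,"wz":0}]' 
python3 -m inch '[{"gripper":0.3,"dx":0.015,"dy":0.013,"dz":0,"wx":0,"wy":0,"wz":-4},{"gripper":0.3,"dx":0.035,"dy":0.03,"dz":0,"wx":0,"wy":0,"wz":-8},{"gripper":0.3,"dx":0.06,"dy":0.05,"dz":0,"wx":0,"wy":0,"wz":-12},{"gripper":0.3,"dx":0.08,"dy":0.068,"dz":0,"wx":0,"wy":0,"wz":-16},{"gripper":0.3,"dx":0.1,"dy":0.085,"dz":0,"wx":0,"wy":0,"wz":-20}]'
python3 -m inch '[{"gripper":0.3,"dx":0.025,"dy":0.022,"dz":0,"wx":0,"wy":0,"wz":-4},{"gripper":0.3,"dx":0.05,"dy":0.043,"dz":0,"wx":0,"wy":0,"wz":-8},{"gripper":0.3,"dx":0.07,"dy":0.06,"dz":0,"wx":0,"wy":0,"wz":-11},{"gripper":0.3,"dx":0.085,"dy":0.073,"dz":0,"wx":0,"wy":0,"wz":-14},{"gripper":0.3,"dx":0.096,"dy":0.082,"dz":0,"wx":0,"wy":0,"wz":-15.4}]'
python3 -m inch '[{"gripper":0.3,"dx":0,"dy":0,"dz":-0.01,"wx":0,"wy":0,"wz":0},{"gripper":0.3,"dx":0,"dy":0,"dz":-0.03,"wx":0,"wy":0,"wz":0},{"gripper":0.3,"dx":0,"dy":0,"dz":-0.05,"wx":0,"wy":0,"wz":0},{"gripper":0.3,"dx":0,"dy":0,"dz":-0.06,"wx":0,"wy":0,"wz":0},{"gripper":0.3,"dx":0,"dy":0,"dz":-0.06,"wx":0,"wy":0,"wz":0}]'
python3 -m inch '[{"gripper":0.3,"dx":0,"dy":0,"dz":0,"wx":0,"wy":0,"wz":0},{"gripper":0.3,"dx":0,"dy":0,"dz":0,"wx":0,"wy":0,"wz":0},{"gripper":0.3,"dx":0,"dy":0,"dz":0,"wx":0,"wy":0,"wz":0},{"gripper":0.3,"dx":0,"dy":0,"dz":0,"wx":0,"wy":0,"wz":0},{"gripper":0.3,"dx":0,"dy":0,"dz":0,"wx":0,"wy":0,"wz":0}]'
python3 - <<'E'
from h import *
s=manip.camera("side");t=manip.camera("top")
f=lambda n,a,c:cv2.resize(a[c[1]-45:c[1]+45,c[0]-40:c[0]+40],(400,450),interpolation=cv2.INTER_CUBIC)
X=[[620,-171,45]]
cv2.imwrite("pics/g3.png",np.hstack([f("side",s,pix("side",X)[0].astype(int)),f("top",t,pix("top",[[424,-338,25]])[0].astype(int))]))
E
```

```text
clock: 12.02
eef_pos: [424.4, -338.0, 131.1]
eef_rot: [-3.139, 0.002, 3.139]
wrist_force: [0.1, -0.2, -0.1]
finger_gap: 40.0
finger_force: 12.0
clock: 12.43
eef_pos: [524.9, -251.4, 128.3]
eef_rot: [-3.142, 0.0, 2.786]
wrist_force: [0.2, 0.6, -1.5]
finger_gap: 39.7
finger_force: 12.0
clock: 12.85
eef_pos: [621.1, -168.8, 128.1]
eef_rot: [3.141, -0.0, 2.519]
wrist_force: [-0.0, -0.7, 0.0]
finger_gap: 39.9
finger_force: 12.0
clock: 13.27
eef_pos: [618.3, -170.6, 65.1]
eef_rot: [-3.14, -0.004, 2.521]
wrist_force: [-0.2, -0.4, -0.7]
finger_gap: 39.8
finger_force: 12.0
clock: 13.68
eef_pos: [620.2, -170.7, 68.3]
eef_rot: [3.141, 0.001, 2.521]
wrist_force: [0.4, -0.6, -0.4]
finger_gap: 39.8
finger_force: 12.0
```

View pics/g3.png

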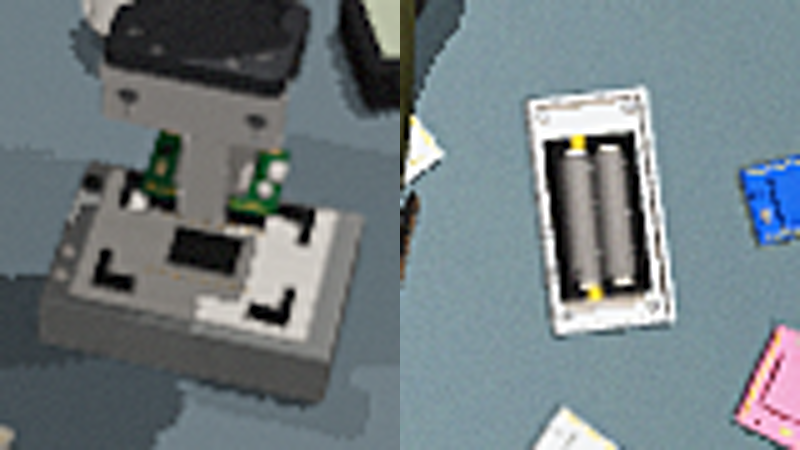

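The board is held level over the nest, and the right half shows the battery bare in the shell. Next: lower, release and lift, then measure the battery.

```bash

python3 -m inch '[{"gripper":0.3,"dx":0,"dy":0,"dz":-0.01,"wx":0,"wy":0,"wz":0},{"gripper":0.3,"dx":0,"dy":0,"dz":-0.02,"wx":0,"wy":0,"wz":0},{"gripper":0.3,"dx":0,"dy":0,"dz":-0.027,"wx":0,"wy":0,"wz":0},{"gripper":0.3,"dx":0,"dy":0,"dz":-0.031,"wx":0,"wy":0,"wz":0},{"gripper":0.3,"dx":0,"dy":0,"dz":-0.034,"wx":0,"wy":0,"wz":0}]'
python3 -m inch '[{"gripper":0.3,"dx":0,"dy":0,"dz":-0.001,"wx":0,"wy":0,"wz":0},{"gripper":0.3,"dx":0,"dy":0,"dz":-0.0015,"wx":0,"wy":0,"wz":0},{"gripper":0.3,"dx":0,"dy":0,"dz":-0.0015,"wx":0,"wy":0,"wz":0},{"gripper":0.3,"dx":0,"dy":0,"dz":-0.0015,"wx":0,"wy":0,"wz":0},{"gripper":0.6,"dx":0,"dy":0,"dz":-0.0015,"wx":0,"wy":0,"wz":0}]'
python3 -m inch '[{"gripper":0.6,"dx":0,"dy":0,"dz":0,"wx":0,"wy":0,"wz":0},{"gripper":0.6,"dx":0,"dy":0,"dz":0,"wx":0,"wy":0,"wz":0},{"gripper":0.6,"dx":0,"dy":0,"dz":0,"wx":0,"wy":0,"wz":0},{"gripper":0.6,"dx":0,"dy":0,"dz":0,"wx":0,"wy":0,"wz":0},{"gripper":0.6,"dx":0,"dy":0,"dz":0,"wx":0,"wy":0,"wz":0}]'
python3 -m inch '[{"gripper":0.6,"dx":0,"dy":0,"dz":0.01,"wx":0,"wy":0,"wz":0},{"gripper":0.6,"dx":0,"dy":0,"dz":0.03,"wx":0,"wy":0,"wz":0},{"gripper":0.9,"dx":0,"dy":0,"dz":0.06,"wx":0,"wy":0,"wz":0},{"gripper":0.9,"dx":0,"dy":0,"dz":0.085,"wx":0,"wy":0,"wz":0},{"gripper":0.9,"dx":0,"dy":0,"dz":0.1,"wx":0,"wy":0,"wz":0}]' 
python3 -m inch '[{"gripper":0.9,"dx":-0.01,"dy":0.04,"dz":0,"wx":0,"wy":0,"wz":4},{"gripper":0.9,"dx":-0.03,"dy":0.07,"dz":0,"wx":0,"wy":0,"wz":8},{"gripper":0.9,"dx":-0.05,"dy":0.1,"dz":0,"wx":0,"wy":0,"wz":12},{"gripper":0.9,"dx":-0.07,"dy":0.13,"dz":0,"wx":0,"wy":0,"wz":16},{"gripper":0.9,"dx":-0.08,"dy":0.15,"dz":0,"wx":0,"wy":0,"wz":20}]'
cat > m2.py <<'E'
from ov import *
from m import allrect,pts,inside,hs
t=manip.camera("top");s=manip.camera("side");cv2.imwrite("pics/t3.png",t);cv2.imwrite("pics/s3.png",s)
V=t.max(2);o=(425,225);p=inside(pts(V[225:300,425:475]<60,o),"top",25,(432,-340),114,54,4.7);print("batt dark",allrect("top",p,25))
N=[box((620,-171),56,40,144.6,40.5)];B=[box((431,-339.5),86,46,4.7,25)];S=[circ((613,173),20,50)]
draw("top",t,[N,B,S],"pics/a.png");draw("side",s,[N,B,S],"pics/b.png")
a=cv2.imread("pics/a.png");a[300:]=cv2.imread("pics/b.png")[:300];cv2.imwrite("pics/chk3.png",a)
E
python3 m2.py|tail -1
```

```text
clock: 14.2
eef_pos: [619.5, -170.4, 32.6]
eef_rot: [-3.141, -0.001, 2.521]
wrist_force: [-6.6, 1.0, 16.3]
finger_gap: 39.8
finger_force: 12.0
clock: 14.62
eef_pos: [620.1, -170.6, 32.3]
eef_rot: [3.141, 0.0, 2.521]
wrist_force: [0.2, 0.6, 0.2]
finger_gap: 43.7
finger_force: 0.0
clock: 15.03
eef_pos: [620.0, -170.5, 32.1]
eef_rot: [3.142, 0.0, 2.521]
wrist_force: [1.1, -0.1, 0.4]
finger_gap: 56.6
finger_force: 0.0
clock: 15.45
eef_pos: [620.7, -170.8, 136.2]
eef_rot: [3.14, 0.004, 2.521]
wrist_force: [0.3, -0.1, 0.1]
finger_gap: 72.8
finger_force: 0.0
clock: 15.87
eef_pos: [538.1, -18.4, 133.0]
eef_rot: [3.141, 0.0, 2.874]
wrist_force: [0.2, -1.0, 1.4]
finger_gap: 84.6
finger_force: 0.0
batt dark [ 430.6 -339.5   83.7   52.6    5.1]
```

View pics/chk3.png

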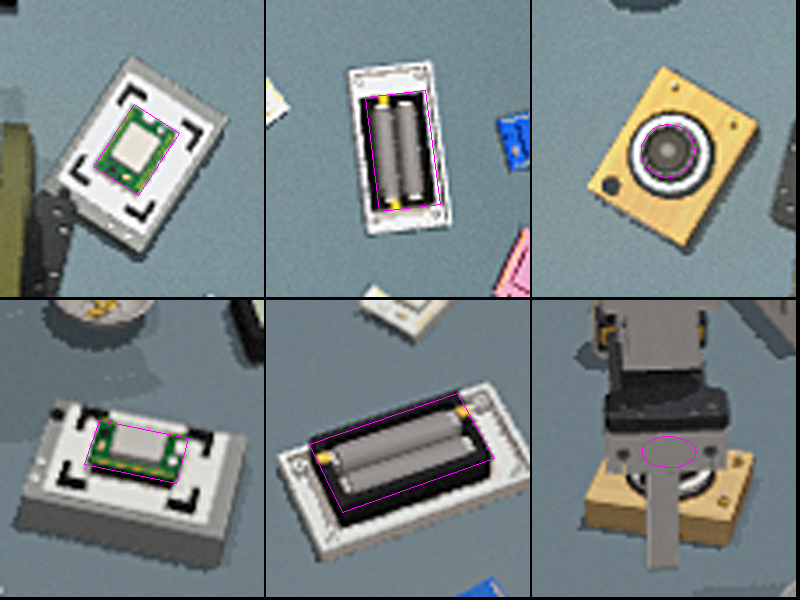

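The board sits square inside the four angles, the battery outline fits in both views, and the speaker is still centred. Now the battery.

```bash

python3 -m inch '[{"gripper":0.9,"dx":-0.01,"dy":-0.03,"dz":0,"wx":0,"wy":0,"wz":4},{"gripper":0.9,"dx":-0.022,"dy":-0.065,"dz":0,"wx":0,"wy":0,"wz":8},{"gripper":0.9,"dx":-0.034,"dy":-0.1,"dz":0,"wx":0,"wy":0,"wz":12},{"gripper":0.9,"dx":-0.045,"dy":-0.135,"dz":0,"wx":0,"wy":0,"wz":16},{"gripper":0.9,"dx":-0.057,"dy":-0.17,"dz":0,"wx":0,"wy":0,"wz":20}]'
python3 -m inch '[{"gripper":0.9,"dx":-0.011,"dy":-0.035,"dz":0,"wx":0,"wy":0,"wz":0},{"gripper":0.9,"dx":-0.022,"dy":-0.07,"dz":0,"wx":0,"wy":0,"wz":0},{"gripper":0.9,"dx":-0.033,"dy":-0.105,"dz":0,"wx":0,"wy":0,"wz":0},{"gripper":0.9,"dx":-0.044,"dy":-0.135,"dz":0,"wx":0,"wy":0,"wz":0},{"gripper":0.9,"dx":-0.05,"dy":-0.151,"dz":0,"wx":0,"wy":0,"wz":0}]'
python3 -m inch '[{"gripper":0.9,"dx":0,"dy":0,"dz":-0.02,"wx":0,"wy":0,"wz":0},{"gripper":0.9,"dx":0,"dy":0,"dz":-0.04,"wx":0,"wy":0,"wz":0},{"gripper":0.9,"dx":0,"dy":0,"dz":-0.06,"wx":0,"wy":0,"wz":0},{"gripper":0.9,"dx":0,"dy":0,"dz":-0.07,"wx":0,"wy":0,"wz":0},{"gripper":0.9,"dx":0,"dy":0,"dz":-0.07,"wx":0,"wy":0,"wz":0}]'
python3 -m inch '[{"gripper":0.9,"dx":0,"dy":0,"dz":0,"wx":0,"wy":0,"wz":0},{"gripper":0.9,"dx":0,"dy":0,"dz":0,"wx":0,"wy":0,"wz":0},{"gripper":0.9,"dx":0,"dy":0,"dz":0,"wx":0,"wy":0,"wz":0},{"gripper":0.9,"dx":0,"dy":0,"dz":0,"wx":0,"wy":0,"wz":0},{"gripper":0.9,"dx":0,"dy":0,"dz":0,"wx":0,"wy":0,"wz":0}]'
```

```text
clock: 16.38
eef_pos: [482.5, -192.9, 132.9]
eef_rot: [-3.141, 0.001, -3.062]
wrist_force: [0.1, 0.6, 0.4]
finger_gap: 84.3
finger_force: 0.0
clock: 16.8
eef_pos: [431.5, -345.4, 132.7]
eef_rot: [-3.141, 0.0, -3.068]
wrist_force: [0.0, -0.2, 0.5]
finger_gap: 84.6
finger_force: 0.0
clock: 17.22
eef_pos: [432.1, -341.5, 60.5]
eef_rot: [3.139, -0.002, -3.065]
wrist_force: [0.1, 0.1, -0.4]
finger_gap: 84.2
finger_force: 0.0
clock: 17.63
eef_pos: [433.2, -341.7, 62.8]
eef_rot: [-3.141, 0.001, -3.064]
wrist_force: [0.1, 0.9, -0.4]
finger_gap: 84.8
finger_force: 0.0
```

```bash

python3 -m inch '[{"gripper":0.9,"dx":-0.002,"dy":0.002,"dz":-0.015,"wx":0,"wy":0,"wz":0},{"gripper":0.9,"dx":-0.002,"dy":0.002,"dz":-0.03,"wx":0,"wy":0,"wz":0},{"gripper":0.9,"dx":-0.002,"dy":0.002,"dz":-0.04,"wx":0,"wy":0,"wz":0},{"gripper":0.9,"dx":-0.002,"dy":0.002,"dz":-0.045,"wx":0,"wy":0,"wz":0},{"gripper":0.9,"dx":-0.002,"dy":0.002,"dz":-0.048,"wx":0,"wy":0,"wz":0}]'
python3 -m inch '[{"gripper":0.9,"dx":0,"dy":0,"dz":0,"wx":0,"wy":0,"wz":0},{"gripper":0.35,"dx":0,"dy":0,"dz":0,"wx":0,"wy":0,"wz":0},{"gripper":0.35,"dx":0,"dy":0,"dz":0,"wx":0,"wy":0,"wz":0},{"gripper":0.35,"dx":0,"dy":0,"dz":0,"wx":0,"wy":0,"wz":0},{"gripper":0.35,"dx":0,"dy":0,"dz":0,"wx":0,"wy":0,"wz":0}]' 20
python3 -m inch '[{"gripper":0.35,"dx":0,"dy":0,"dz":0,"wx":0,"wy":0,"wz":0},{"gripper":0.35,"dx":0,"dy":0,"dz":0,"wx":0,"wy":0,"wz":0},{"gripper":0.35,"dx":0,"dy":0,"dz":0,"wx":0,"wy":0,"wz":0},{"gripper":0.35,"dx":0,"dy":0,"dz":0,"wx":0,"wy":0,"wz":0},{"gripper":0.35,"dx":0,"dy":0,"dz":0,"wx":0,"wy":0,"wz":0}]'
```

```text
clock: 18.05
eef_pos: [430.9, -339.5, 13.7]
eef_rot: [3.141, -0.0, -3.064]
wrist_force: [0.5, 0.0, 0.2]
finger_gap: 84.1
finger_force: 0.0
clock: 18.47
eef_pos: [431.1, -339.7, 14.5]
eef_rot: [-3.141, 0.0, -3.064]
wrist_force: [0.2, 0.9, -0.1]
finger_gap: 61.3
finger_force: 0.0
clock: 18.88
eef_pos: [431.0, -339.5, 14.3]
eef_rot: [3.142, 0.0, -3.064]
wrist_force: [-0.1, 1.4, 2.8]
finger_gap: 45.6
finger_force: 20.0
```

```bash

python3 -m inch '[{"gripper":0.35,"dx":0,"dy":0,"dz":0.01,"wx":0,"wy":0,"wz":0},{"gripper":0.35,"dx":0,"dy":0,"dz":0.03,"wx":0,"wy":0,"wz":0},{"gripper":0.35,"dx":0,"dy":0,"dz":0.06,"wx":0,"wy":0,"wz":0},{"gripper":0.35,"dx":0,"dy":0,"dz":0.085,"wx":0,"wy":0,"wz":0},{"gripper":0.35,"dx":0,"dy":0,"dz":0.1,"wx":0,"wy":0,"wz":0}]' 
python3 -m inch '[{"gripper":0.35,"dx":0.001,"dy":0.02,"dz":0,"wx":0,"wy":0,"wz":-3},{"gripper":0.35,"dx":0.001,"dy":0.055,"dz":0,"wx":0,"wy":0,"wz":-6},{"gripper":0.35,"dx":0.001,"dy":0.095,"dz":0,"wx":0,"wy":0,"wz":-9},{"gripper":0.35,"dx":0.001,"dy":0.135,"dz":0,"wx":0,"wy":0,"wz":-12},{"gripper":0.35,"dx":0.001,"dy":0.17,"dz":0,"wx":0,"wy":0,"wz":-15}]'
python3 -m inch '[{"gripper":0.35,"dx":0.001,"dy":0.04,"dz":0,"wx":0,"wy":0,"wz":-2},{"gripper":0.35,"dx":0.001,"dy":0.08,"dz":0,"wx":0,"wy":0,"wz":-4},{"gripper":0.35,"dx":0.001,"dy":0.12,"dz":0,"wx":0,"wy":0,"wz":-5},{"gripper":0.35,"dx":0.001,"dy":0.155,"dz":0,"wx":0,"wy":0,"wz":-6},{"gripper":0.35,"dx":0.001,"dy":0.184,"dz":0,"wx":0,"wy":0,"wz":-6}]'
python3 -m inch '[{"gripper":0.35,"dx":0,"dy":0,"dz":-0.01,"wx":0,"wy":0,"wz":0},{"gripper":0.35,"dx":0,"dy":0,"dz":-0.025,"wx":0,"wy":0,"wz":0},{"gripper":0.35,"dx":0,"dy":0,"dz":-0.04,"wx":0,"wy":0,"wz":0},{"gripper":0.35,"dx":0,"dy":0,"dz":-0.05,"wx":0,"wy":0,"wz":0},{"gripper":0.35,"dx":0,"dy":0,"dz":-0.05,"wx":0,"wy":0,"wz":0}]'
python3 -m inch '[{"gripper":0.35,"dx":0,"dy":0,"dz":0,"wx":0,"wy":0,"wz":0},{"gripper":0.35,"dx":0,"dy":0,"dz":0,"wx":0,"wy":0,"wz":0},{"gripper":0.35,"dx":0,"dy":0,"dz":0,"wx":0,"wy":0,"wz":0},{"gripper":0.35,"dx":0,"dy":0,"dz":0,"wx":0,"wy":0,"wz":0},{"gripper":0.35,"dx":0,"dy":0,"dz":0,"wx":0,"wy":0,"wz":0}]'
python3 - <<'E'
from h import *
s=manip.camera("side");t=manip.camera("top");cv2.imwrite("pics/t4.png",t)
f=lambda n,a,c:cv2.resize(a[c[1]-45:c[1]+45,c[0]-40:c[0]+40],(400,450),interpolation=cv2.INTER_CUBIC)
cv2.imwrite("pics/g4.png",np.hstack([f("side",s,pix("side",[[433,15,40]])[0].astype(int)),f("top",t,pix("top",[[432,-340,12]])[0].astype(int))]))
E
```

```text
clock: 19.3
eef_pos: [431.5, -340.1, 117.5]
eef_rot: [-3.139, 0.002, -3.064]
wrist_force: [0.5, -0.6, -1.4]
finger_gap: 45.5
finger_force: 20.0
clock: 19.72
eef_pos: [431.4, -167.6, 114.6]
eef_rot: [-3.142, 0.0, 2.955]
wrist_force: [1.5, -0.2, -1.3]
finger_gap: 45.5
finger_force: 20.0
clock: 20.13
eef_pos: [432.6, 16.7, 114.8]
eef_rot: [3.141, 0.001, 2.852]
wrist_force: [0.9, 0.6, -1.2]
finger_gap: 45.8
finger_force: 20.0
clock: 20.55
eef_pos: [432.0, 14.2, 62.7]
eef_rot: [-3.141, -0.003, 2.852]
wrist_force: [0.2, 0.5, -0.7]
finger_gap: 46.0
finger_force: 20.0
clock: 20.97
eef_pos: [433.2, 14.4, 64.6]
eef_rot: [3.141, 0.001, 2.853]
wrist_force: [0.0, -0.1, -1.0]
finger_gap: 45.6
finger_force: 20.0
```

View pics/g4.png

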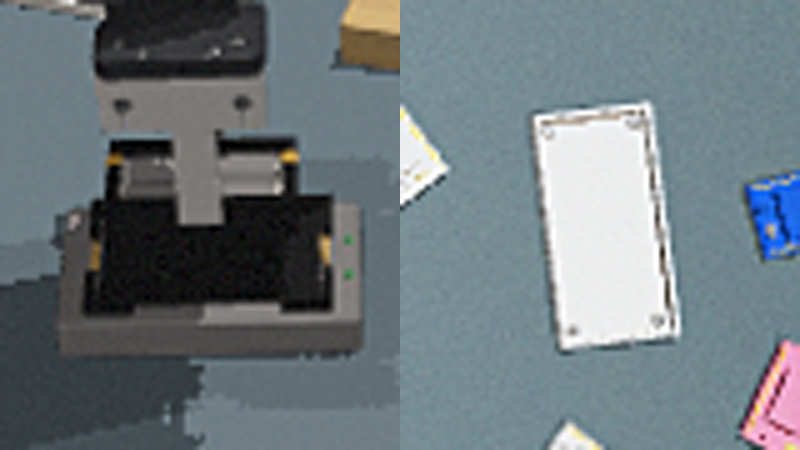

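The battery hangs level over the bay, about 2 mm short in x, and the shell stands empty. Next: place it and measure the shell.

```bash

python3 -m inch '[{"gripper":0.35,"dx":0.0015,"dy":0,"dz":-0.01,"wx":0,"wy":0,"wz":0},{"gripper":0.35,"dx":0.0015,"dy":0,"dz":-0.018,"wx":0,"wy":0,"wz":0},{"gripper":0.35,"dx":0.0015,"dy":0,"dz":-0.024,"wx":0,"wy":0,"wz":0},{"gripper":0.35,"dx":0.0015,"dy":0,"dz":-0.027,"wx":0,"wy":0,"wz":0},{"gripper":0.35,"dx":0.0015,"dy":0,"dz":-0.029,"wx":0,"wy":0,"wz":0}]'
python3 -m inch '[{"gripper":0.35,"dx":0,"dy":0,"dz":-0.001,"wx":0,"wy":0,"wz":0},{"gripper":0.35,"dx":0,"dy":0,"dz":-0.002,"wx":0,"wy":0,"wz":0},{"gripper":0.35,"dx":0,"dy":0,"dz":-0.0025,"wx":0,"wy":0,"wz":0},{"gripper":0.35,"dx":0,"dy":0,"dz":-0.0025,"wx":0,"wy":0,"wz":0},{"gripper":0.35,"dx":0,"dy":0,"dz":-0.0025,"wx":0,"wy":0,"wz":0}]'
python3 -m inch '[{"gripper":0.65,"dx":0,"dy":0,"dz":0,"wx":0,"wy":0,"wz":0},{"gripper":0.65,"dx":0,"dy":0,"dz":0,"wx":0,"wy":0,"wz":0},{"gripper":0.65,"dx":0,"dy":0,"dz":0,"wx":0,"wy":0,"wz":0},{"gripper":0.65,"dx":0,"dy":0,"dz":0,"wx":0,"wy":0,"wz":0},{"gripper":0.65,"dx":0,"dy":0,"dz":0,"wx":0,"wy":0,"wz":0}]'
python3 -m inch '[{"gripper":0.65,"dx":0,"dy":0,"dz":0.01,"wx":0,"wy":0,"wz":0},{"gripper":0.65,"dx":0,"dy":0,"dz":0.03,"wx":0,"wy":0,"wz":0},{"gripper":1,"dx":0,"dy":0,"dz":0.06,"wx":0,"wy":0,"wz":0},{"gripper":1,"dx":0,"dy":0,"dz":0.085,"wx":0,"wy":0,"wz":0},{"gripper":1,"dx":0,"dy":0,"dz":0.1,"wx":0,"wy":0,"wz":0}]' 
python3 -m inch '[{"gripper":1,"dx":0,"dy":-0.04,"dz":0,"wx":0,"wy":0,"wz":4},{"gripper":1,"dx":0,"dy":-0.08,"dz":0,"wx":0,"wy":0,"wz":8},{"gripper":1,"dx":0,"dy":-0.12,"dz":0,"wx":0,"wy":0,"wz":12},{"gripper":1,"dx":0,"dy":-0.16,"dz":0,"wx":0,"wy":0,"wz":16},{"gripper":1,"dx":0,"dy":-0.19,"dz":0,"wx":0,"wy":0,"wz":20}]'
python3 - <<'E'
from ov import *
t=cv2.imread("pics/t4.png");o=(420,225);sub=t[225:300,420:475]
print("shell",rect("top",cv2.morphologyEx((sub.min(2)>150).astype(np.uint8),cv2.MORPH_CLOSE,np.ones((5,5))),12,o))
tt=manip.camera("top");s=manip.camera("side")
C=[box((433,15),86,46,163.3,44)];S=[box((432,-340),124,64,4.7,12)];J=[box((411,314),142,82,145.4,16)]
draw("top",tt,[C,S,J],"pics/a.png");draw("side",s,[C,S,J],"pics/b.png")
a=cv2.imread("pics/a.png");a[300:]=cv2.imread("pics/b.png")[:300];cv2.imwrite("pics/chk5.png",a)
E
```

```text
clock: 21.48
eef_pos: [434.0, 14.5, 34.3]
eef_rot: [-3.141, -0.001, 2.853]
wrist_force: [0.1, 0.5, -1.0]
finger_gap: 46.0
finger_force: 20.0
clock: 21.9
eef_pos: [434.5, 14.5, 33.2]
eef_rot: [3.142, 0.0, 2.853]
wrist_force: [-4.3, -0.6, 6.8]
finger_gap: 45.6
finger_force: 20.0
clock: 22.32
eef_pos: [434.5, 14.4, 32.7]
eef_rot: [3.142, 0.0, 2.853]
wrist_force: [-0.4, -0.9, -0.8]
finger_gap: 61.1
finger_force: 0.0
clock: 22.73
eef_pos: [435.1, 14.5, 135.9]
eef_rot: [3.141, 0.003, 2.853]
wrist_force: [-0.2, -0.2, -0.0]
finger_gap: 77.4
finger_force: 0.0
clock: 23.15
eef_pos: [434.1, -178.2, 133.6]
eef_rot: [-3.141, 0.001, -3.079]
wrist_force: [0.7, 0.1, -0.4]
finger_gap: 93.9
finger_force: 0.0
shell [ 433.6 -341.   126.3   65.5    4.8]
```

View pics/chk5.png

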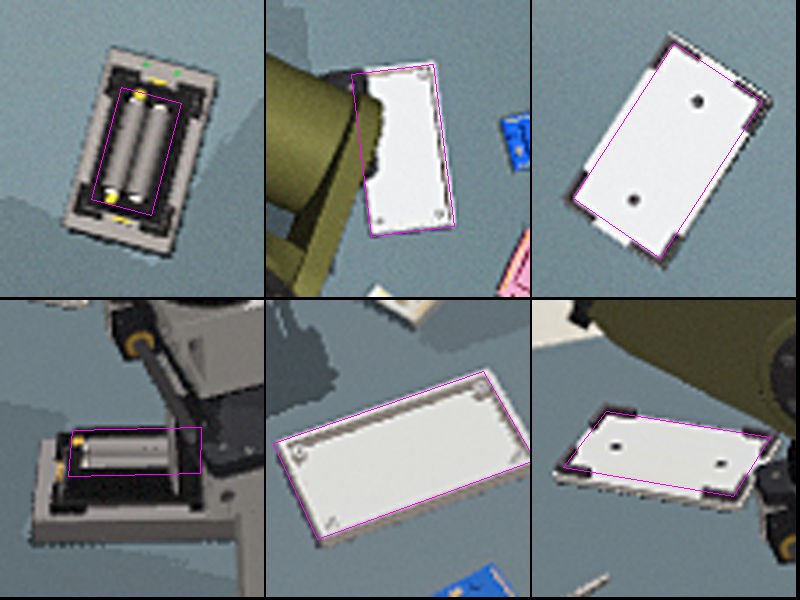

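The battery lies inside the bay's four angles, and the shell and jig outlines fit. Now the shell.

```bash

python3 -m inch '[{"gripper":1,"dx":-0.0015,"dy":-0.04,"dz":0,"wx":0,"wy":0,"wz":1},{"gripper":1,"dx":-0.0015,"dy":-0.08,"dz":0,"wx":0,"wy":0,"wz":1},{"gripper":1,"dx":-0.0015,"dy":-0.12,"dz":0,"wx":0,"wy":0,"wz":1},{"gripper":1,"dx":-0.0015,"dy":-0.15,"dz":0,"wx":0,"wy":0,"wz":1},{"gripper":1,"dx":-0.0015,"dy":-0.161,"dz":0,"wx":0,"wy":0,"wz":1}]'
python3 -m inch '[{"gripper":1,"dx":0,"dy":0,"dz":-0.02,"wx":0,"wy":0,"wz":0},{"gripper":1,"dx":0,"dy":0,"dz":-0.05,"wx":0,"wy":0,"wz":0},{"gripper":1,"dx":0,"dy":0,"dz":-0.075,"wx":0,"wy":0,"wz":0},{"gripper":1,"dx":0,"dy":0,"dz":-0.09,"wx":0,"wy":0,"wz":0},{"gripper":1,"dx":0,"dy":0,"dz":-0.09,"wx":0,"wy":0,"wz":0}]'
python3 -m inch '[{"gripper":1,"dx":0,"dy":0,"dz":0,"wx":0,"wy":0,"wz":0},{"gripper":1,"dx":0,"dy":0,"dz":0,"wx":0,"wy":0,"wz":0},{"gripper":1,"dx":0,"dy":0,"dz":0,"wx":0,"wy":0,"wz":0},{"gripper":1,"dx":0,"dy":0,"dz":0,"wx":0,"wy":0,"wz":0},{"gripper":1,"dx":0,"dy":0,"dz":0,"wx":0,"wy":0,"wz":0}]'
```

```text
clock: 23.67
eef_pos: [432.6, -339.3, 133.1]
eef_rot: [-3.141, 0.0, -3.067]
wrist_force: [-0.2, 0.3, 0.2]
finger_gap: 93.9
finger_force: 0.0
clock: 24.08
eef_pos: [432.0, -334.3, 40.0]
eef_rot: [3.138, -0.004, -3.064]
wrist_force: [-0.3, 1.1, -0.5]
finger_gap: 94.1
finger_force: 0.0
clock: 24.5
eef_pos: [433.2, -336.7, 43.5]
eef_rot: [-3.141, 0.001, -3.064]
wrist_force: [0.3, 0.3, 0.2]
finger_gap: 93.6
finger_force: 0.0
```

```bash

python3 -m inch '[{"gripper":1,"dx":-0.001,"dy":-0.004,"dz":-0.01,"wx":0,"wy":0,"wz":0},{"gripper":1,"dx":-0.001,"dy":-0.004,"dz":-0.022,"wx":0,"wy":0,"wz":0},{"gripper":1,"dx":-0.001,"dy":-0.004,"dz":-0.032,"wx":0,"wy":0,"wz":0},{"gripper":1,"dx":-0.001,"dy":-0.004,"dz":-0.037,"wx":0,"wy":0,"wz":0},{"gripper":1,"dx":-0.001,"dy":-0.004,"dz":-0.039,"wx":0,"wy":0,"wz":0}]'
python3 -m inch '[{"gripper":1,"dx":0,"dy":0,"dz":0,"wx":0,"wy":0,"wz":0},{"gripper":0.5,"dx":0,"dy":0,"dz":0,"wx":0,"wy":0,"wz":0},{"gripper":0.5,"dx":0,"dy":0,"dz":0,"wx":0,"wy":0,"wz":0},{"gripper":0.5,"dx":0,"dy":0,"dz":0,"wx":0,"wy":0,"wz":0},{"gripper":0.5,"dx":0,"dy":0,"dz":0,"wx":0,"wy":0,"wz":0}]' 15
python3 -m inch '[{"gripper":0.5,"dx":0,"dy":0,"dz":0,"wx":0,"wy":0,"wz":0},{"gripper":0.5,"dx":0,"dy":0,"dz":0,"wx":0,"wy":0,"wz":0},{"gripper":0.5,"dx":0,"dy":0,"dz":0,"wx":0,"wy":0,"wz":0},{"gripper":0.5,"dx":0,"dy":0,"dz":0,"wx":0,"wy":0,"wz":0},{"gripper":0.5,"dx":0,"dy":0,"dz":0,"wx":0,"wy":0,"wz":0}]'
```

```text
clock: 24.92
eef_pos: [431.3, -340.0, 1.9]
eef_rot: [3.14, -0.002, -3.064]
wrist_force: [-0.3, -0.0, -0.7]
finger_gap: 94.1
finger_force: 0.0
clock: 25.33
eef_pos: [432.1, -340.6, 4.0]
eef_rot: [-3.141, 0.0, -3.064]
wrist_force: [-0.3, -0.3, -0.4]
finger_gap: 70.5
finger_force: 0.0
clock: 25.75
eef_pos: [432.1, -340.7, 3.9]
eef_rot: [-3.141, 0.0, -3.064]
wrist_force: [-0.9, 0.1, 4.5]
finger_gap: 63.7
finger_force: 15.0
```

```bash

python3 -m inch '[{"gripper":0.5,"dx":0,"dy":0,"dz":0.01,"wx":0,"wy":0,"wz":0},{"gripper":0.5,"dx":0,"dy":0,"dz":0.03,"wx":0,"wy":0,"wz":0},{"gripper":0.5,"dx":0,"dy":0,"dz":0.06,"wx":0,"wy":0,"wz":0},{"gripper":0.5,"dx":0,"dy":0,"dz":0.09,"wx":0,"wy":0,"wz":0},{"gripper":0.5,"dx":0,"dy":0,"dz":0.115,"wx":0,"wy":0,"wz":0}]' 
python3 -m inch '[{"gripper":0.5,"dx":-0.001,"dy":0.02,"dz":0,"wx":0,"wy":0,"wz":-2},{"gripper":0.5,"dx":-0.002,"dy":0.05,"dz":0,"wx":0,"wy":0,"wz":-4},{"gripper":0.5,"dx":-0.003,"dy":0.085,"dz":0,"wx":0,"wy":0,"wz":-6},{"gripper":0.5,"dx":-0.004,"dy":0.12,"dz":0,"wx":0,"wy":0,"wz":-8},{"gripper":0.5,"dx":-0.005,"dy":0.155,"dz":0,"wx":0,"wy":0,"wz":-10}]'
python3 -m inch '[{"gripper":0.5,"dx":-0.001,"dy":0.035,"dz":0,"wx":0,"wy":0,"wz":-2},{"gripper":0.5,"dx":-0.002,"dy":0.07,"dz":0,"wx":0,"wy":0,"wz":-4},{"gripper":0.5,"dx":-0.003,"dy":0.105,"dz":0,"wx":0,"wy":0,"wz":-6},{"gripper":0.5,"dx":-0.004,"dy":0.14,"dz":0,"wx":0,"wy":0,"wz":-8},{"gripper":0.5,"dx":-0.005,"dy":0.175,"dz":0,"wx":0,"wy":0,"wz":-10}]'
python3 -m inch '[{"gripper":0.5,"dx":-0.001,"dy":0.035,"dz":0,"wx":0,"wy":0,"wz":-2},{"gripper":0.5,"dx":-0.002,"dy":0.07,"dz":0,"wx":0,"wy":0,"wz":-4},{"gripper":0.5,"dx":-0.003,"dy":0.105,"dz":0,"wx":0,"wy":0,"wz":-6},{"gripper":0.5,"dx":-0.004,"dy":0.14,"dz":0,"wx":0,"wy":0,"wz":-8},{"gripper":0.5,"dx":-0.005,"dy":0.17,"dz":0,"wx":0,"wy":0,"wz":-10}]'
python3 -m inch '[{"gripper":0.5,"dx":-0.001,"dy":0.035,"dz":0,"wx":0,"wy":0,"wz":-2},{"gripper":0.5,"dx":-0.002,"dy":0.07,"dz":0,"wx":0,"wy":0,"wz":-4},{"gripper":0.5,"dx":-0.003,"dy":0.105,"dz":0,"wx":0,"wy":0,"wz":-6},{"gripper":0.5,"dx":-0.004,"dy":0.135,"dz":0,"wx":0,"wy":0,"wz":-8},{"gripper":0.5,"dx":-0.006,"dy":0.155,"dz":0,"wx":0,"wy":0,"wz":-9}]'
python3 -m inch '[{"gripper":0.5,"dx":0,"dy":0,"dz":-0.01,"wx":0,"wy":0,"wz":0},{"gripper":0.5,"dx":0,"dy":0,"dz":-0.03,"wx":0,"wy":0,"wz":0},{"gripper":0.5,"dx":0,"dy":0,"dz":-0.05,"wx":0,"wy":0,"wz":0},{"gripper":0.5,"dx":0,"dy":0,"dz":-0.065,"wx":0,"wy":0,"wz":0},{"gripper":0.5,"dx":0,"dy":0,"dz":-0.075,"wx":0,"wy":0,"wz":0}]'
python3 -m inch '[{"gripper":0.5,"dx":0,"dy":0,"dz":0,"wx":0,"wy":0,"wz":0},{"gripper":0.5,"dx":0,"dy":0,"dz":0,"wx":0,"wy":0,"wz":0},{"gripper":0.5,"dx":0,"dy":0,"dz":0,"wx":0,"wy":0,"wz":0},{"gripper":0.5,"dx":0,"dy":0,"dz":0,"wx":0,"wy":0,"wz":0},{"gripper":0.5,"dx":0,"dy":0,"dz":0,"wx":0,"wy":0,"wz":0}]'
python3 - <<'E'
from h import *
s=manip.camera("side");v=pix("side",[[411,314,20]])[0].astype(int)
cv2.imwrite("pics/g6.png",cv2.resize(s[v[1]-50:v[1]+45,v[0]-60:v[0]+60],(600,475),interpolation=cv2.INTER_CUBIC))
E
```

```text
clock: 26.17
eef_pos: [432.0, -340.5, 121.1]
eef_rot: [-3.141, 0.001, -3.064]
wrist_force: [-0.3, -0.2, -0.2]
finger_gap: 63.5
finger_force: 15.0
clock: 26.58
eef_pos: [426.4, -184.1, 119.1]
eef_rot: [3.142, 0.0, 3.042]
wrist_force: [0.9, 0.5, -0.1]
finger_gap: 63.7
finger_force: 15.0
clock: 27.0
eef_pos: [421.4, -8.9, 119.2]
eef_rot: [3.142, 0.0, 2.868]
wrist_force: [1.0, 0.8, -0.9]
finger_gap: 63.8
finger_force: 15.0
clock: 27.42
eef_pos: [416.4, 161.6, 119.3]
eef_rot: [3.141, 0.0, 2.694]
wrist_force: [0.1, -1.2, -0.4]
finger_gap: 63.8
finger_force: 15.0
clock: 27.83
eef_pos: [410.4, 316.9, 119.1]
eef_rot: [3.141, -0.0, 2.538]
wrist_force: [-0.5, 0.3, -1.1]
finger_gap: 63.8
finger_force: 15.0
clock: 28.25
eef_pos: [410.3, 313.5, 42.1]
eef_rot: [-3.14, -0.001, 2.539]
wrist_force: [-0.3, -0.1, -1.4]
finger_gap: 63.8
finger_force: 15.0
clock: 28.67
eef_pos: [411.3, 314.6, 44.5]
eef_rot: [3.14, 0.001, 2.538]
wrist_force: [0.1, 0.8, -1.6]
finger_gap: 64.1
finger_force: 15.0
```

View pics/g6.png

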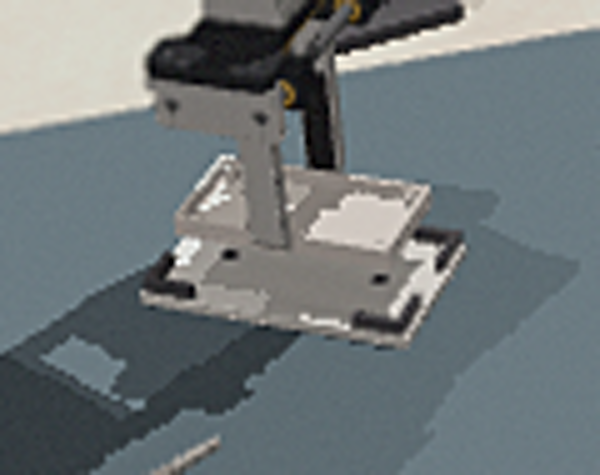

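The shell hangs level and square over the jig. Next: lower, release and retreat upward.

```bash

python3 -m inch '[{"gripper":0.5,"dx":0,"dy":0,"dz":-0.01,"wx":0,"wy":0,"wz":0},{"gripper":0.5,"dx":0,"dy":0,"dz":-0.019,"wx":0,"wy":0,"wz":0},{"gripper":0.5,"dx":0,"dy":0,"dz":-0.025,"wx":0,"wy":0,"wz":0},{"gripper":0.5,"dx":0,"dy":0,"dz":-0.028,"wx":0,"wy":0,"wz":0},{"gripper":0.5,"dx":0,"dy":0,"dz":-0.03,"wx":0,"wy":0,"wz":0}]'
python3 -m inch '[{"gripper":0.5,"dx":0,"dy":0,"dz":-0.001,"wx":0,"wy":0,"wz":0},{"gripper":0.5,"dx":0,"dy":0,"dz":-0.002,"wx":0,"wy":0,"wz":0},{"gripper":0.5,"dx":0,"dy":0,"dz":-0.0025,"wx":0,"wy":0,"wz":0},{"gripper":0.5,"dx":0,"dy":0,"dz":-0.0025,"wx":0,"wy":0,"wz":0},{"gripper":0.5,"dx":0,"dy":0,"dz":-0.0025,"wx":0,"wy":0,"wz":0}]'
python3 -m inch '[{"gripper":0.85,"dx":0,"dy":0,"dz":0,"wx":0,"wy":0,"wz":0},{"gripper":0.85,"dx":0,"dy":0,"dz":0,"wx":0,"wy":0,"wz":0},{"gripper":0.85,"dx":0,"dy":0,"dz":0,"wx":0,"wy":0,"wz":0},{"gripper":0.85,"dx":0,"dy":0,"dz":0,"wx":0,"wy":0,"wz":0},{"gripper":0.85,"dx":0,"dy":0,"dz":0,"wx":0,"wy":0,"wz":0}]'
python3 -m inch '[{"gripper":0.85,"dx":0,"dy":0,"dz":0.01,"wx":0,"wy":0,"wz":0},{"gripper":0.85,"dx":0,"dy":0,"dz":0.03,"wx":0,"wy":0,"wz":0},{"gripper":0.85,"dx":0,"dy":0,"dz":0.06,"wx":0,"wy":0,"wz":0},{"gripper":0.85,"dx":0,"dy":0,"dz":0.1,"wx":0,"wy":0,"wz":0},{"gripper":0.85,"dx":0,"dy":0,"dz":0.14,"wx":0,"wy":0,"wz":0}]'
python3 -m inch '[{"gripper":0.85,"dx":-0.03,"dy":0.03,"dz":0,"wx":0,"wy":0,"wz":0},{"gripper":0.85,"dx":-0.06,"dy":0.06,"dz":0,"wx":0,"wy":0,"wz":0},{"gripper":0.85,"dx":-0.09,"dy":0.09,"dz":0,"wx":0,"wy":0,"wz":0},{"gripper":0.85,"dx":-0.12,"dy":0.12,"dz":0,"wx":0,"wy":0,"wz":0},{"gripper":0.85,"dx":-0.14,"dy":0.14,"dz":0,"wx":0,"wy":0,"wz":0}]'
python3 -m inch '[{"gripper":0.85,"dx":-0.03,"dy":0.03,"dz":0,"wx":0,"wy":0,"wz":0},{"gripper":0.85,"dx":-0.05,"dy":0.05,"dz":0,"wx":0,"wy":0,"wz":0},{"gripper":0.85,"dx":-0.05,"dy":0.05,"dz":0,"wx":0,"wy":0,"wz":0},{"gripper":0.85,"dx":-0.05,"dy":0.05,"dz":0,"wx":0,"wy":0,"wz":0},{"gripper":0.85,"dx":-0.05,"dy":0.05,"dz":0,"wx":0,"wy":0,"wz":0}]'
python3 - <<'E'
from ov import *
t=manip.camera("top");s=manip.camera("side")
S=[circ((613,173),20,50)];C=[box((433,15),86,46,163.3,44)];J=[box((411,314),124,64,145.4,20)]
draw("top",t,[S,C,J],"pics/a.png");draw("side",s,[S,C,J],"pics/b.png")
a=cv2.imread("pics/a.png");a[300:]=cv2.imread("pics/b.png")[:300];cv2.imwrite("pics/chk7.png",a)
E
```

```text
clock: 29.13
eef_pos: [410.6, 314.3, 12.7]
eef_rot: [-3.14, -0.001, 2.538]
wrist_force: [-0.3, 1.1, -0.8]
finger_gap: 64.0
finger_force: 15.0
clock: 29.55
eef_pos: [411.0, 314.5, 11.9]
eef_rot: [3.142, 0.0, 2.539]
wrist_force: [-3.1, -2.1, 7.9]
finger_gap: 63.7
finger_force: 15.0
clock: 29.97
eef_pos: [411.0, 314.5, 11.1]
eef_rot: [3.142, 0.0, 2.538]
wrist_force: [-0.4, 0.4, 1.0]
finger_gap: 80.0
finger_force: 0.0
clock: 30.38
eef_pos: [410.4, 314.1, 153.2]
eef_rot: [-3.141, -0.0, 2.538]
wrist_force: [-0.6, 0.0, -0.2]
finger_gap: 79.8
finger_force: 0.0
clock: 30.8
eef_pos: [268.6, 456.1, 152.2]
eef_rot: [3.141, -0.0, 2.539]
wrist_force: [0.9, 0.4, 0.4]
finger_gap: 79.9
finger_force: 0.0
clock: 31.22
eef_pos: [221.2, 504.1, 151.5]
eef_rot: [3.142, 0.0, 2.539]
wrist_force: [0.6, 0.6, -0.3]
finger_gap: 80.1
finger_force: 0.0
```

View pics/chk7.png

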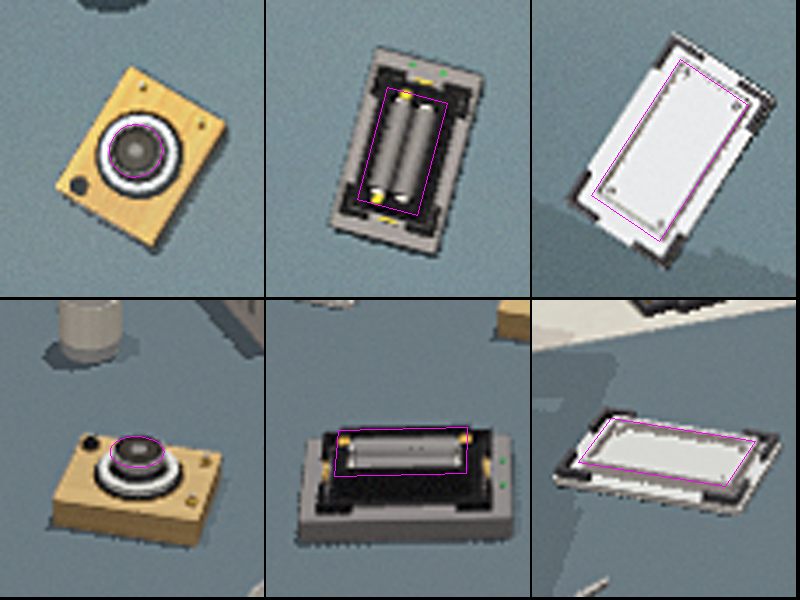

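The speaker, battery and shell all sit level on their outlines inside their stations, and the board was confirmed earlier. The bottle is still standing and the arm is clear, so I'm handing in.

```bash
python3 -c "
from cell import manip
print(manip.sign_off())"
```

```text
the job is handed in; nothing more can be done
None
```

The speaker, board, battery holder and shell were each set in their stations, confirmed by camera, and I handed the job in at about 31 s; sign-off returned no verdict.

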